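# Park the cordless soldering iron in its coil stand

### The job

The soldering iron has been left lying on the bench. Put it back in its stand: tip first into the wide mouth of the wire coil and on through the narrowing turns until its collar is stopped by the turn too small for it, then let go of it there. Leave the other things on the bench where they are.

Things in the scene. Friction and masses are not known exactly. Their poses are not given: they have to be found in the camera images.
- iron: Cordless soldering iron (cold), 233 mm long, 0.1 to 0.2 kg, lying flat. Origin on its axis in mid grip, 14 mm above the bench as it lies; x axis towards the tip, z up as it lies. Along x: light grey grip 24 wide (y) by 28 high (z) from -55 to +40 mm; black round nose 26 mm diameter to 90; collar 28 mm to 100, coning to 16 mm at 110; steel barrel 10 mm to 160; copper tip, 6 mm narrowing, to 178.
- iron_collar (a point): Point on the iron's axis at the front edge of the collar's widest part (x = +100 mm), where the cone begins. Fully home, the cone rests in the fourth turn and this point is at z = +4 to +7 mm in the coil's frame; there is play, so the handle sags up to some 10 degrees when let go.
- iron_tip (a point): The very end of the soldering tip, on the axis (x = +178 mm); about z = -73 mm in the coil's frame when fully home. The way beyond the last turn is free.
- stand: Soldering-iron stand, fixed to the bench: dark steel base 176 mm (x) by 96 mm (y), 14 mm high, with a shallow open dish (rim 23 mm high) under the coil's mouth and four wire legs that carry the coil. Origin under the middle of the base; z up; the coil's mouth looks towards -x and up.
- coil: Wire coil on the stand, rigid, steel wire 4 mm thick: five flat turns on one straight axis, narrowing. Its z axis points out of the mouth, 40 degrees above level, to the stand's -x; its x axis points up and away from the mouth. Origin: centre of the fourth turn, which stops the collar. Turns at z (inner diameter): +60 (46, the mouth), +40 (41), +20 (36), 0 (24), -20 mm (18).
- coil_mouth (a point): Centre of the first, widest turn: the mouth of the coil (z = +60 mm in the coil's frame), about 127 mm above the bench. A thin rod runs along the underside (-x of the coil) of the turns.
- solder_spool: Spool of solder wire, white flanges, 54 mm diameter, 40 mm high, standing on end. A bystander: leave it alone. Origin: underside, middle.
- side_cutters: Side cutters with two orange grips, 140 mm long, 12 mm high, lying flat. A bystander: leave it alone. Origin: underside, middle.
- circuit_board: Green circuit board, 85 by 58 mm, parts on it to 14 mm high. A bystander: leave it alone. Origin: underside, middle.
- steel_bowl: Small steel bowl, 96 mm across, 40 mm high. A bystander: leave it alone. Origin: underside, middle.
- tape_roll: Roll of yellow tape lying flat, 84 mm across, 19 mm high. A bystander: leave it alone. Origin: underside, middle.
- flux_jar: Amber jar with black cap, 48 mm diameter, 55 mm high. A bystander: leave it alone. Origin: underside, middle.
- screwdriver: Screwdriver, 190 mm long, lying flat. A bystander: leave it alone. Origin: underside, middle.
- multimeter: Orange multimeter lying on its back, 150 by 78 mm, 44 mm high. A bystander: leave it alone. Origin: underside, middle.

How it is judged:
By the outcome, as a careful person would: the job done as asked, in the order asked, and still so for the second after the job is handed in, with the robot touching nothing.
It also fails if it takes over 48 s, if anything falls off the work surface, if the arm or the gripper's body presses on something with over 40 N, if the wrist force passes 120 N, or if a joint passes its speed limit or range.

### The arm

A 6-joint arm with a two-finger parallel gripper is mounted at the origin on the work surface. World frame = base frame: x ahead of the robot, y to its left, z up, the work surface at z = 0. Lengths are in m, angles in rad, forces in N, time in s.
With the tool pointing down it reaches from about 0.325 to 0.775 m from the base axis. Payload 5.5 kg.
Tool frame: the origin (TCP) lies midway between the tips of the shut fingers; the grasp point (between the pads) lies 19 mm behind it; z points along the fingers, y is the direction in which the jaws open and shut (so a half turn about z gives the same grasp; the last joint's range is limited). The gripper opens to 88 mm and grips with 3 to 60 N. Pads are 20 mm wide; open, the fingers measure 115 mm over their backs; the gripper's body (75 mm by 178 mm) begins 61 mm behind the grasp point.
Start: joints at [-1.25, 0.091, 1.231, -0, 1.82, -0.057], TCP at [0.221, -0.558, 0.223] pointing down, gripper open.
Joint ranges: [-2.87, 2.87], [-0.86, 2.18], [0.17, 2.46], [-1.51, 4.65], [0.06, 2.69], [-2.65, 2.65]. Speed limits (rad/s): [2.57, 2.57, 3.01, 3.14, 3.14, 3.14].

### API

Orientations are given as [roll, pitch, yaw] about the fixed x, y, z axes, in that order (R = Rz(yaw) Ry(pitch) Rx(roll)).
In Python, from rig import * gives the robot as it stands.
- The arm moves only by the tool carry_out, never from a script. Its argument "series" is a list of rows, each a list of 5 numbers: the closure in counts, from 0 (fully open) to 255 (shut), then the shift along the tool's x, y, z in units of 50 mm (1.0 is 50 mm), then the turn about the tool's z in rad. A call has 1 to 10 rows; each row shifts and turns the commanded pose from where the row before left it, along the tool's axes as they then stand; what a row does not reach is not made up. A row lasts 1/10 s, in which the tool goes at most 50 mm and 8.59 degrees, less where a joint would pass 70% of its speed; a pose out of reach is approached as far as the arm can. A call is refused whole if a number of a shift passes 1 or a number of a turn 0.15, either way. A call with a gripper value outside its range is refused whole. The fingers move at their own pace and stop on an object; the grip force is fixed at half the most. Time passes only in rows, so rows that do not move let the fingers close. It gives the time, the measured TCP pose, the force and the opening at its end, in the units of the state.
- get_state(): the state, without advancing time (a new reading comes with each control period).
- read_camera(name): name is "scene" or "top" or "wrist"; returns the picture (480x640x3 uint8, red, green, blue); there is no depth.
- get_calibration(name): a dict with "camera_matrix" (3x3 intrinsics, pixels), "position" and "attitude" of the camera in the world; the wrist camera has in their place "hand_eye" (4x4, takes a point from camera to tool coordinates, whose origin is the TCP and whose axes are the flange's). Camera axes: x right, y down, z forward; pixel columns grow to the right and rows downward; lengths in m; the calibration is good to about 2 mm. A picture is of the moment at which its call begins: read the wrist's pose just before it. get_calibration takes no time and is no camera call.
- job_done(): hands the job in, once; it reports no verdict.
The state is a dict: "t": time; "joint_positions": joint angles; "dq": joint speeds; "joint_efforts": joint torques, N m; "tool_pos": TCP position; "tool_rot": TCP orientation; "contact_force": force on the tool from outside, world axes, zero at the start; "moment": the same for the moment, N m; "opening": finger opening in m.
Only numpy, scipy, OpenCV 4.12 (cv2) and the standard library are available. Lean on these libraries where they do the work, as an engineer would, in place of code of your own. Each camera call takes 0.05 s, during which the arm holds its last target.

## Working session

There is one attempt and no reset: what is moved stays moved. The work goes in short steps, Python scripts to look and compute and a tool call to move; the robot and the scene stay as the last step left them, time stands still between calls to the robot, and variables do not carry over. Pictures are saved under pics/ and viewed, and the job is handed in when it is done.

Besides the shell and the picture viewer there is one more tool, called after "Request:" as name(argument=value, ...) on one line, values as JSON. carry_out: Moves the arm, as the interface text tells. Its arguments: {"type":"object","properties":{"series":{"type":"array","items":{"type":"array","items":{"type":"number"}}}},"required":["series"]}

```bash
ls; mkdir -p pics; python3 - <<'E'
from rig import *
import cv2,json
print(get_state())
for n in ["scene","top","wrist"]:
    im=read_camera(n); cv2.imwrite(f"pics/{n}0.png",im[:,:,::-1]); print(n,get_calibration(n))
E
```

```text
pics
{'t': 0.0, 'joint_positions': array([-1.24968199e+00,  9.18782553e-02,  1.23185855e+00, -4.84759812e-06,
        1.81976615e+00, -5.67125727e-02]), 'dq': array([ 0.00195206,  0.00022199, -0.00027451,  0.00137853,  0.00151602,
        0.00044742]), 'joint_efforts': array([ 2.21863607e-03, -4.46453691e+01, -4.06441069e+01,  7.00620934e-02,
        2.95317359e-02, -1.14943955e-04]), 'tool_pos': array([ 0.22124272, -0.55742056,  0.22151068]), 'tool_rot': array([-3.13968515e+00, -1.03587294e-04,  3.77825622e-01]), 'contact_force': array([-0.28075964, -0.16833854, -0.14151795]), 'moment': array([ 0.02440211,  0.01695981, -0.01130141]), 'opening': 0.08760989542789979}
scene {'camera_matrix': array([[550.99959157,   0.        , 324.48336192],
       [  0.        , 550.99959157, 233.25627068],
       [  0.        ,   0.        ,   1.        ]]), 'position': array([1.36440911, 0.31705855, 1.16710453]), 'attitude': array([-2.4481879 , -0.00972115,  1.97632089])}
top {'camera_matrix': array([[553.72190962,   0.        , 323.66515622],
       [  0.        , 553.72190962, 234.49453522],
       [  0.        ,   0.        ,   1.        ]]), 'position': array([ 0.46219733, -0.03161447,  1.45137567]), 'attitude': array([-3.07898949,  0.00742495, -1.53952125])}
wrist {'camera_matrix': array([[432.91093983,   0.        , 315.49479127],
       [  0.        , 432.91093983, 240.76653144],
       [  0.        ,   0.        ,   1.        ]]), 'hand_eye': array([[ 1.30314194e-03, -9.64701126e-01, -2.63343957e-01,
         7.16989016e-02],
       [ 9.99997858e-01,  1.68068981e-03, -1.20839758e-03,
        -3.40278828e-04],
       [ 1.60834201e-03, -2.63341818e-01,  9.64701249e-01,
        -1.62122166e-01],
       [ 0.00000000e+00,  0.00000000e+00,  0.00000000e+00,
         1.00000000e+00]])}
```

View pics/scene0.png

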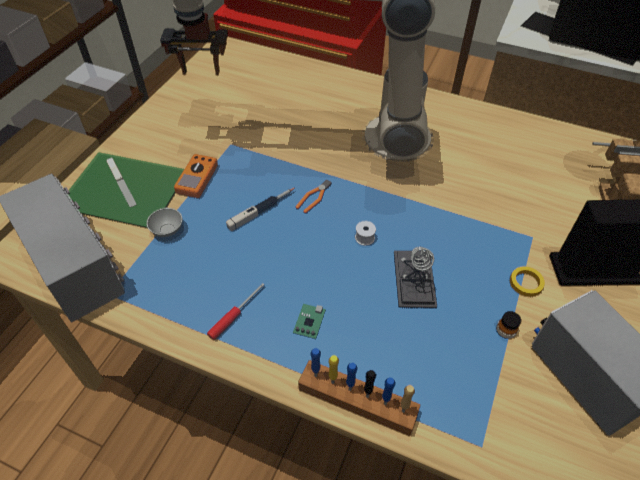

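View pics/top0.png

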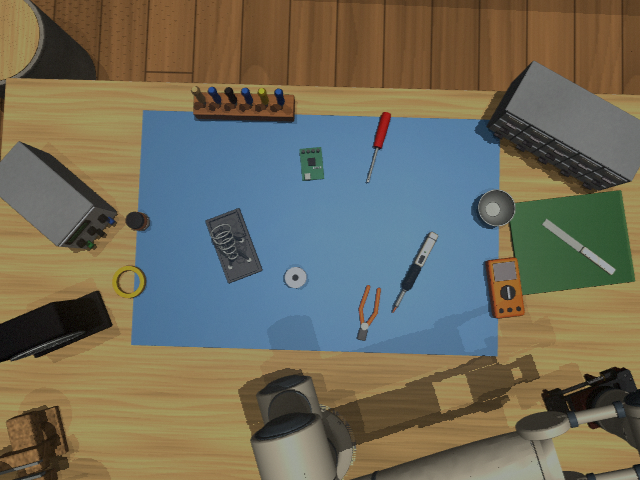

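The top view shows the iron from about (433,234) (butt) to (393,311) (tip), and the stand at about (233,245). I'll enlarge both for measuring.

```bash
cat > h.py <<'E'
import numpy as np, cv2
from scipy.spatial.transform import Rotation as Rot
from rig import *
def rpy(a): return Rot.from_euler('xyz',a).as_matrix()
def cam(n,st=None):
    c=get_calibration(n); K=c['camera_matrix']
    if n!='wrist': return K,rpy(c['attitude']),np.array(c['position'])
    st=st or get_state(); R=rpy(st['tool_rot']); H=c['hand_eye']
    return K,R@H[:3,:3],R@H[:3,3]+st['tool_pos']
def proj(C,P):
    K,R,p=C; q=(np.atleast_2d(P)-p)@R; q=q@K.T; return q[:,:2]/q[:,2:]
def ray(C,uv):
    K,R,p=C; return p,R@np.linalg.inv(K)@np.array([uv[0],uv[1],1.])
def onz(C,uv,z):
    p,d=ray(C,uv); return p+d*(z-p[2])/d[2]
def crop(im,x,y,w,h,s,fn):
    c=im[y:y+h,x:x+w,::-1]; c=cv2.resize(c,None,fx=s,fy=s,interpolation=cv2.INTER_CUBIC); cv2.imwrite(fn,c)
E
python3 - <<'E'
from h import *
t=cv2.imread('pics/top0.png')[:,:,::-1]; s=cv2.imread('pics/scene0.png')[:,:,::-1]
crop(t,370,220,100,100,6,'pics/ti.png'); crop(t,190,195,100,100,6,'pics/ts.png'); crop(s,375,235,80,80,7,'pics/ss.png')
C=cam('top'); print(onz(C,(433,234),.014),onz(C,(393,311),.014), onz(C,(300,470),0), proj(C,[0,0,0]),proj(cam('scene'),[0,0,0]))
E
```

```text
[ 0.56195858 -0.30194215  0.014     ] [ 0.36003562 -0.20285228  0.014     ] [-0.05259826  0.02365076  0.        ] [[309.91004061 449.3161718 ]] [[397.37289173 136.41746488]]
```

View pics/ti.png

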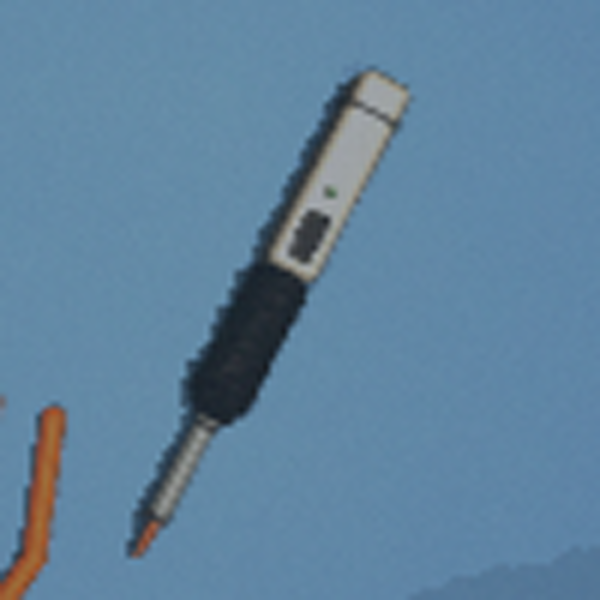

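View pics/ts.png

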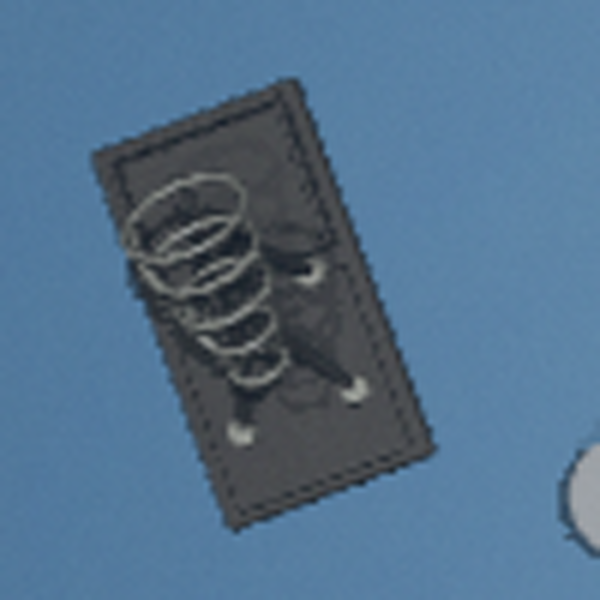

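View pics/ss.png

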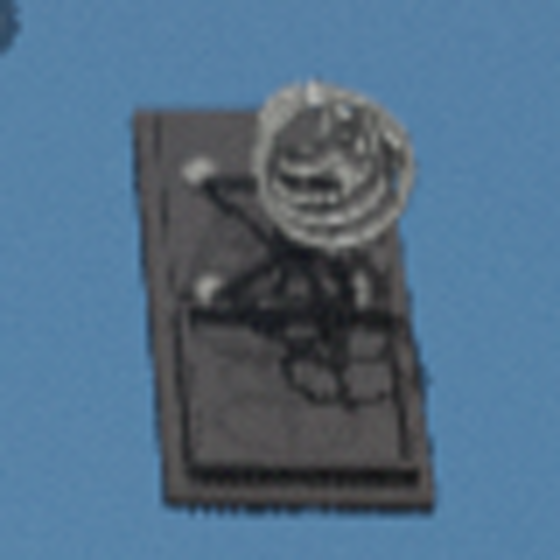

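```bash
python3 - <<'E'
from h import *
C=cam('top'); S=cam('scene')
cor=[(92,154),(293,78),(437,450),(233,530)]
T=np.array([onz(C,(190+a/6,195+b/6),.014) for a,b in cor]); print(T, T.mean(0))
for i in range(4): print(np.linalg.norm(T[i]-T[(i+1)%4]),np.degrees(np.arctan2(*(T[i]-T[(i+1)%4])[1::-1])))
cs=[(135,108),(385,112),(435,510),(165,505)]
T=np.array([onz(S,(375+a/7,235+b/7),z) for (a,b),z in zip(cs,[.014,.014,0.014,.014])]); print(T,T.mean(0))
for i in range(4): print(np.linalg.norm(T[i]-T[(i+1)%4]),np.degrees(np.arctan2(*(T[i]-T[(i+1)%4])[1::-1])))
# mouth
a,b=ray(C,(190+186/6,195+216/6)); c,d=ray(S,(375+333/7,235+167/7))
b/=np.linalg.norm(b); d/=np.linalg.norm(d)
t=np.linalg.lstsq(np.c_[b,-d],c-a,rcond=None)[0]; print('mouth',a+b*t[0],c+d*t[1])
# iron: butt centre, grip/nose joint, tip
for n,uv,z in [('butt',(383,82),.028),('joint',(289,271),.027),('collarfront',(220,416),.014),('tip',(135,552),.014)]:
    print(n,onz(C,(370+uv[0]/6,220+uv[1]/6),z))
E
```

```text
[[0.57854601 0.29161953 0.014     ]
 [0.61439947 0.20550517 0.014     ]
 [0.45487449 0.136635   0.014     ]
 [0.41767941 0.22341115 0.014     ]] [0.51637484 0.21429271 0.014     ]
0.09327997834388611 112.60426328646555
0.17375649715851407 23.350836856620127
0.09441172783468527 -66.79844900860161
0.17472963882538084 -157.0227704896828
[[0.45932232 0.14250667 0.014     ]
 [0.42300125 0.23016221 0.014     ]
 [0.58686153 0.29604385 0.014     ]
 [0.62280441 0.20859109 0.014     ]] [0.52299738 0.21932596 0.014     ]
0.09488263542867596 -67.49277550735984
0.17660855597057765 -158.09692419499095
0.09455090637181268 112.34254740963667
0.17633362270379901 22.01005385538558
mouth [0.54569804 0.22749918 0.12670162] [0.54514717 0.22917222 0.12699415]
butt [ 0.56191183 -0.30143222  0.028     ]
joint [ 0.47978086 -0.26303515  0.027     ]
collarfront [ 0.41671837 -0.2367885   0.014     ]
tip [ 0.35743636 -0.20162607  0.014     ]
```

Request:
carry_out(series=[[0, 0.76, -0.3, 0, 0], [0, 0.76, -0.3, 0, 0], [0, 0.76, -0.3, 0, 0], [0, 0.76, -0.3, 0, 0], [0, 0.76, -0.3, 0, 0], [0, 0.76, -0.3, 0, 0], [0, 0.76, -0.3, 0, 0], [0, 0.76, -0.3, 0, 0], [0, 0.76, -0.3, 0, 0], [0, 0.76, -0.3, 0, 0]])

```text
t: 1.15
tool_pos: [0.5201, -0.2767, 0.2223]
tool_rot: [-3.141, 0.0, 0.378]
contact_force: [-0.8, -0.1, 0.4]
opening: 0.0875
```

Request:
carry_out(series=[[0, 0, 0, 0, 0.14], [0, 0, 0, 0, 0.14], [0, 0, 0, 0, 0.14], [0, 0, 0, 0, 0.14], [0, 0, 0, 0, 0.14], [0, 0, 0, 0, 0.13], [0, 0, 0, 0, 0]])

```text
t: 1.85
tool_pos: [0.5191, -0.2781, 0.2222]
tool_rot: [-3.142, 0.001, -0.453]
contact_force: [0.4, -0.3, -0.1]
opening: 0.0875
```

```bash
python3 - <<'E'
from h import *
st=get_state(); print(st['t'],st['tool_pos'],st['tool_rot'],st['joint_positions'])
im=read_camera('wrist'); cv2.imwrite('pics/w1.png',im[:,:,::-1])
E
```

```text
1.85 [ 0.51908898 -0.27805673  0.22222435] [-3.14157026e+00  7.06879782e-04 -4.53317986e-01] [-5.49511921e-01  6.14600615e-02  1.26254894e+00 -4.70333290e-05
  1.81828942e+00  1.47459089e+00]
```

View pics/w1.png

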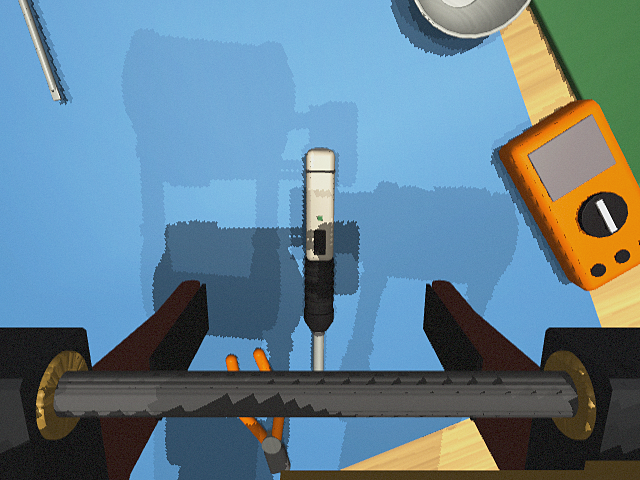

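The iron runs nearly vertically in the wrist view: butt at (320,150), grip/nose joint at (319.5,260), and barrel leaving at (318,345).

```bash
python3 - <<'E'
from h import *
im=cv2.imread('pics/w1.png')[:,:,::-1]; crop(im,270,135,100,240,2.5,'pics/w1c.png')
C=cam('wrist'); st=get_state(); R=rpy(st['tool_rot'])
for n,uv,z in [('butt',(320.5,150),.028),('joint',(319.5,260),.028),('barrel',(318,345),.014)]:
    P=onz(C,uv,z); print(n,P,(P-st['tool_pos'])@R)
E
```

```text
butt [ 0.56226107 -0.30291813  0.028     ] [0.04979528 0.00368637 0.19423542]
joint [ 0.47851322 -0.26201882  0.028     ] [-0.04340475  0.00322922  0.19429611]
barrel [ 0.39852655 -0.22237194  0.014     ] [-0.13266384  0.00226808  0.20835432]
```

View pics/w1c.png

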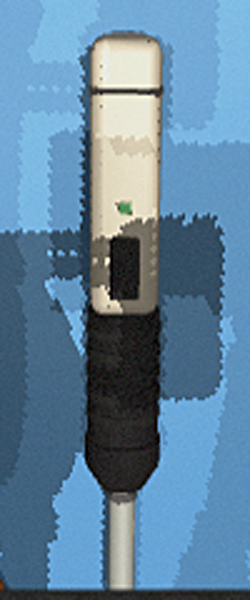

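Request:
carry_out(series=[[0, 0.52, 0.07, 0.4, 0], [0, 0, 0, 0.9, 0], [0, 0, 0, 0.9, 0], [0, 0, 0, 0.9, 0], [0, 0, 0, 0.7, 0], [0, 0, 0, 0.4, 0], [0, 0, 0, 0.14, 0], [0, 0, 0, 0, 0]])

```text
t: 2.7
tool_pos: [0.5405, -0.2923, 0.0046]
tool_rot: [-3.141, 0.002, -0.45]
contact_force: [-0.3, 0.3, 0.5]
opening: 0.0878
```

Request:
carry_out(series=[[150, 0, 0, 0, 0], [150, 0, 0, 0, 0], [150, 0, 0, 0, 0], [150, 0, 0, 0, 0], [150, 0, 0, 0, 0], [150, 0, 0, 0, 0]])

```text
t: 3.3
tool_pos: [0.5411, -0.2927, 0.0058]
tool_rot: [3.142, -0.0, -0.452]
contact_force: [-1.0, -0.2, 0.4]
opening: 0.0433
```

Request:
carry_out(series=[[150, 0, 0, 0, 0], [150, 0, 0, 0, 0], [150, 0, 0, 0, 0]])

```text
t: 3.6
tool_pos: [0.541, -0.2926, 0.0056]
tool_rot: [3.142, 0.0, -0.452]
contact_force: [-0.3, 0.4, -0.3]
opening: 0.0361
```

Request:
carry_out(series=[[184, 0, 0, 0, 0], [184, 0, 0, 0, 0], [184, 0, 0, 0, 0], [184, 0, 0, 0, 0], [184, 0, 0, 0, 0], [184, 0, 0, 0, 0]])

```text
t: 4.2
tool_pos: [0.5411, -0.2926, 0.0056]
tool_rot: [-3.142, 0.0, -0.452]
contact_force: [-0.2, -0.8, 0.5]
opening: 0.0246
```

Request:
carry_out(series=[[186, 0, 0, 0, 0], [186, 0, 0, 0, 0], [186, 0, 0, 0, 0], [186, 0, 0, -0.2, 0], [186, 0, 0, -0.2, 0], [186, 0, 0, -0.2, 0], [186, 0, 0, 0, 0]])

```text
t: 4.9
tool_pos: [0.5423, -0.2934, 0.0386]
tool_rot: [3.141, -0.004, -0.452]
contact_force: [-0.2, -0.3, -1.0]
opening: 0.024
```

```bash
python3 - <<'E'
from h import *
st=get_state(); print(st['t'],st['tool_pos'],st['opening'],st['contact_force'])
im=read_camera('wrist'); s=read_camera('scene'); t=read_camera('top')
a=cv2.resize(im[120:,:,::-1],(533,300)); b=cv2.resize(s[150:270,200:330,::-1],(433,400))
b=b[:300]; c=np.hstack([a,b[:, :260]]); cv2.imwrite('pics/w2.png',np.hstack([a,cv2.resize(b,(267,185)).repeat(1,0) if 0 else b[:,100:360]]))
crop(s,210,160,120,80,6,'pics/s2.png')
E
```

```text
4.9 [ 0.54230704 -0.29336062  0.03857938] 0.023988298397437734 [-0.23577394 -0.27700024 -1.03151636]
```

View pics/s2.png

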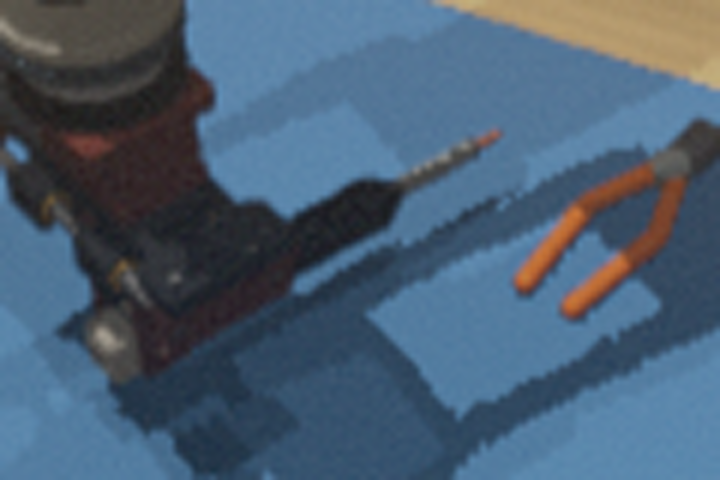

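View pics/w2.png

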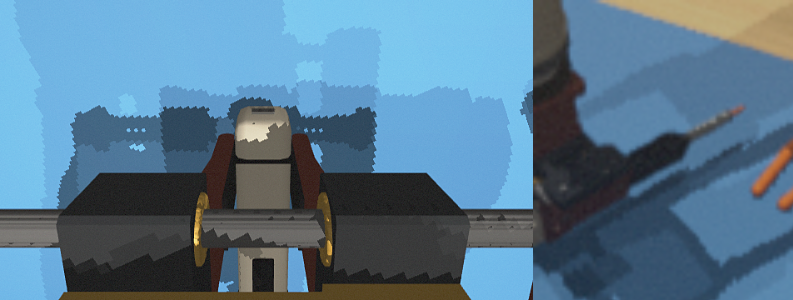

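The iron was lifted level (tip clear of its shadow), so 186 already holds it. I'll try loosening by one count so it pivots.

Request:
carry_out(series=[[185, 0, 0, 0, 0], [185, 0, 0, 0, 0], [185, 0, 0, 0, 0], [185, 0, 0, 0, 0]])

```text
t: 5.45
tool_pos: [0.541, -0.2926, 0.0355]
tool_rot: [-3.142, 0.0, -0.452]
contact_force: [0.2, -0.5, 0.9]
opening: 0.0239
```

```bash
cat > look.py <<'E'
from h import *
import sys
n=sys.argv[1]
st=get_state(); print(st['t'],st['tool_pos'],st['tool_rot'],st['opening'],st['contact_force'])
s=read_camera('scene'); w=read_camera('wrist')
x,y=int(sys.argv[2]),int(sys.argv[3])
a=cv2.resize(s[y:y+80,x:x+80,::-1],(480,480),interpolation=cv2.INTER_CUBIC)
b=w[:,160:480,::-1]
cv2.imwrite(f'pics/{n}.png',np.hstack([a,b]))
E
python3 look.py l3 230 160
```

```text
5.45 [ 0.54104086 -0.29258066  0.03554307] [-3.14154981e+00  1.64003698e-04 -4.52162177e-01] 0.023935876344257784 [ 0.16408624 -0.52036338  0.85213885]
```

View pics/l3.png

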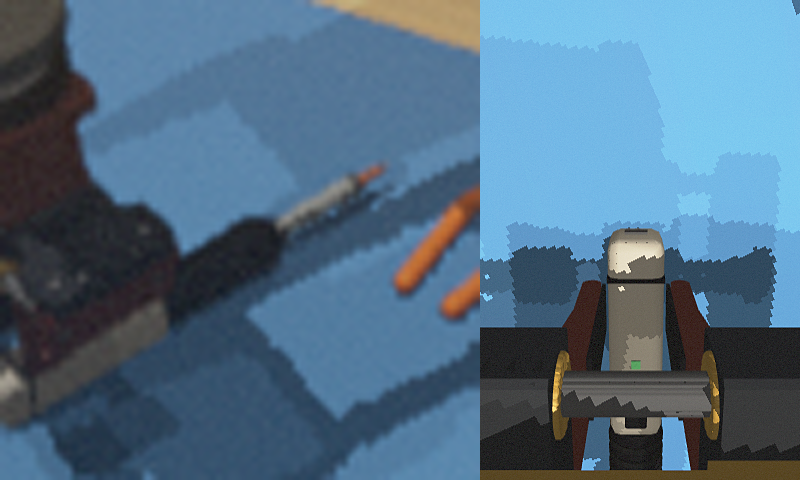

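At 185 the iron pivoted tip-down: the tip at scene about (292,188) now nearly meets its shadow. I'll keep lifting with this light grip.

Request:
carry_out(series=[[185, 0, 0, -0.15, 0], [185, 0, 0, -0.15, 0], [185, 0, 0, -0.15, 0], [185, 0, 0, -0.15, 0], [185, 0, 0, -0.15, 0], [185, 0, 0, 0, 0], [185, 0, 0, 0, 0]])

```text
t: 6.25
tool_pos: [0.5412, -0.2927, 0.0734]
tool_rot: [3.142, -0.0, -0.452]
contact_force: [0.8, -0.1, -0.6]
opening: 0.024
```

```bash
python3 look.py l4 230 160
```

```text
6.25 [ 0.5411508  -0.2926715   0.07341671] [ 3.14154070e+00 -4.82526929e-04 -4.52205707e-01] 0.024014127839374923 [ 0.78219952 -0.11079189 -0.62221985]
```

View pics/l4.png

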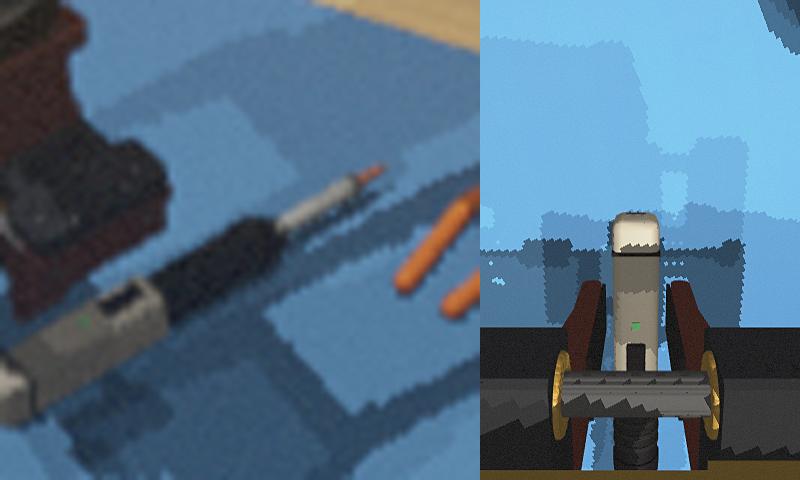

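The iron slipped back down flat, so 185 is too loose. I'll locate it again and regrasp nearer the butt, where gravity has more leverage, with an in-between closure.

Request:
carry_out(series=[[130, 0, 0, 0, 0], [130, 0, 0, 0, 0], [130, 0, 0, 0, 0]])

```text
t: 6.65
tool_pos: [0.5409, -0.2926, 0.0728]
tool_rot: [-3.142, 0.0, -0.452]
contact_force: [0.9, -0.4, -0.8]
opening: 0.042
```

```bash
python3 look.py l5 230 160; python3 - <<'E'
from h import *
C=cam('wrist'); st=get_state(); R=rpy(st['tool_rot'])
w=read_camera('wrist'); cv2.imwrite('pics/w5.png',w[:,:,::-1])
for z in (.028,.05):
  P=onz(C,(316,215),z); print((P-st['tool_pos'])@R)
P=onz(C,(316,254),.028); print((P-st['tool_pos'])@R)
E
```

```text
6.65 [ 0.54093638 -0.29257561  0.0728299 ] [-3.14157671e+00  4.76983531e-04 -4.52217558e-01] 0.042002028087171 [ 0.90590048 -0.37823727 -0.8316002 ]
[ 0.0277127  -0.00011374  0.04498001]
[ 0.03234756 -0.0001516   0.02297885]
[ 7.81188571e-03 -8.15832611e-05  4.49849552e-02]
```

View pics/l5.png

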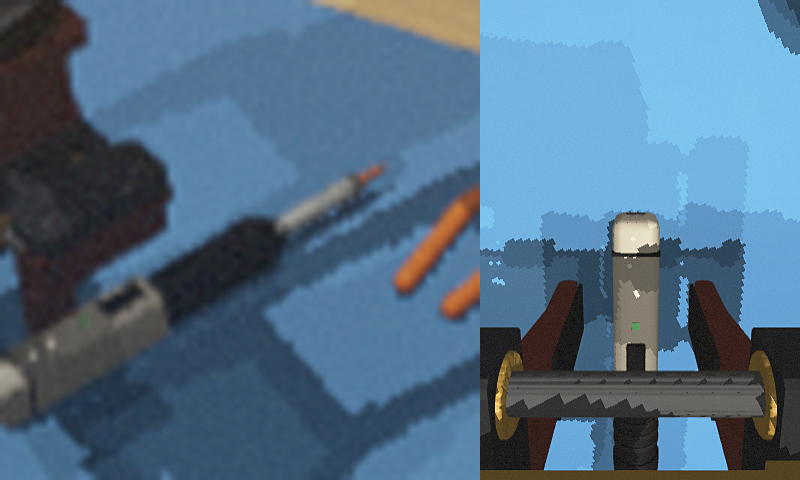

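Request:
carry_out(series=[[130, 0.4, 0, 0.3, 0], [130, 0, 0, 0.6, 0], [130, 0, 0, 0.4, 0], [150, 0, 0, 0.06, 0], [165, 0, 0, 0, 0], [175, 0, 0, 0, 0], [185.5, 0, 0, 0, 0], [185.5, 0, 0, 0, 0], [185.5, 0, 0, 0, 0], [185.5, 0, 0, 0, 0]])

```text
t: 7.8
tool_pos: [0.5597, -0.3017, 0.0064]
tool_rot: [3.141, -0.002, -0.452]
contact_force: [-0.3, 0.8, 3.5]
opening: 0.0239
```

Request:
carry_out(series=[[185.5, 0, 0, 0, 0], [185.5, 0, 0, 0, 0], [185.5, 0, 0, -0.15, 0], [185.5, 0, 0, -0.15, 0], [185.5, 0, 0, -0.15, 0], [185.5, 0, 0, -0.15, 0], [185.5, 0, 0, 0, 0]])

```text
t: 8.5
tool_pos: [0.5597, -0.3018, 0.0369]
tool_rot: [3.141, -0.002, -0.452]
contact_force: [0.6, 0.2, -0.0]
opening: 0.0239
```

```bash
python3 look.py l6 230 160
```

```text
8.5 [ 0.5597458  -0.30179603  0.03693861] [ 3.14133499e+00 -2.49834819e-03 -4.52190158e-01] 0.023909299187753114 [ 0.56885891  0.19225471 -0.03442956]
```

View pics/l6.png

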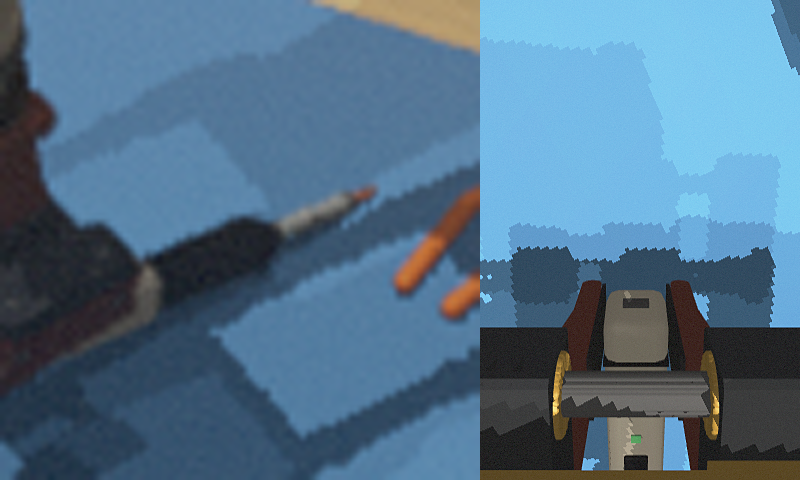

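Now it pivots as intended: the tip stays on the bench at scene about (291,192) and the butt end face shows between the jaws. I'll keep lifting.

Request:
carry_out(series=[[185.5, 0, 0, -0.15, 0], [185.5, 0, 0, -0.2, 0], [185.5, 0, 0, -0.2, 0], [185.5, 0, 0, -0.2, 0], [185.5, 0, 0, -0.2, 0], [185.5, 0, 0, -0.2, 0], [185.5, 0, 0, -0.2, 0], [185.5, 0, 0, -0.2, 0], [185.5, 0, 0, 0, 0]])

```text
t: 9.5
tool_pos: [0.5598, -0.3019, 0.115]
tool_rot: [3.141, -0.003, -0.452]
contact_force: [0.2, -1.2, -0.3]
opening: 0.0239
```

```bash
python3 look.py l7 230 150
```

```text
9.5 [ 0.55984268 -0.30186382  0.11501766] [ 3.1412816  -0.00338474 -0.45225368] 0.023935653880660452 [ 0.23392511 -1.18107389 -0.2814618 ]
```

View pics/l7.png

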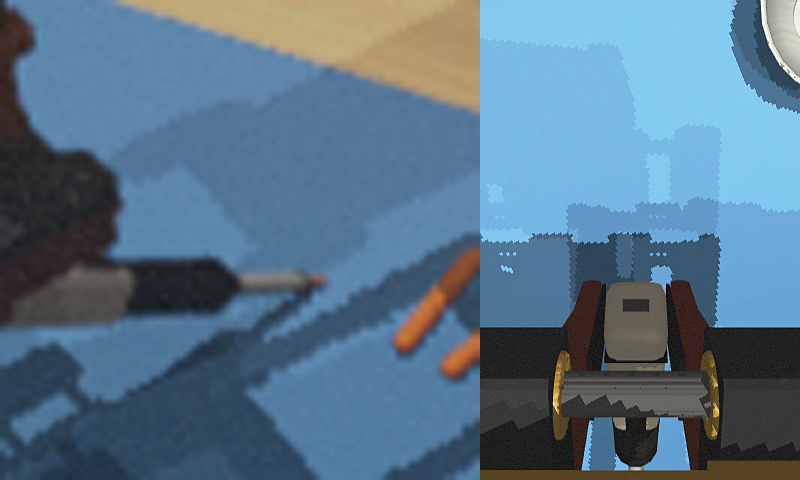

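```bash
python3 - <<'E'
from h import *
t=read_camera('top'); crop(t,370,220,100,100,6,'pics/t8.png')
s=read_camera('scene'); crop(s,225,165,70,50,10,'pics/s8.png')
S=cam('scene'); st=get_state(); R=rpy(st['tool_rot'])
P=onz(S,(284.2,197.2),.002); print(P,(P-st['tool_pos'])@R)
E
```

```text
[ 0.39203261 -0.21542883  0.002     ] [-0.18767364 -0.00432016  0.11024054]
```

View pics/t8.png

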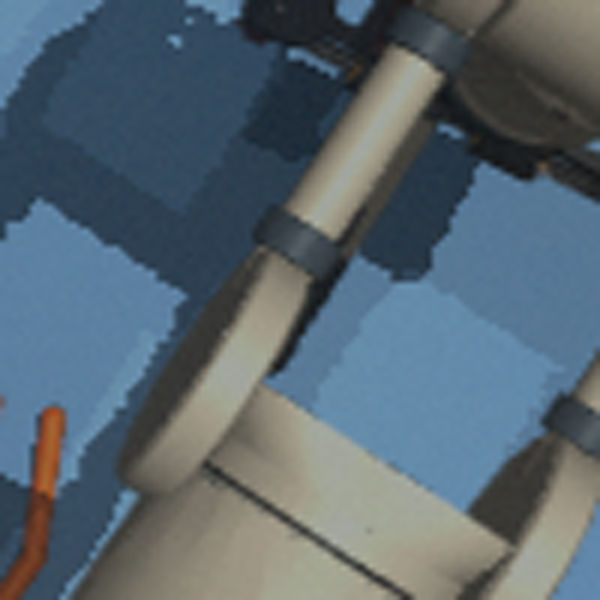

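View pics/s8.png

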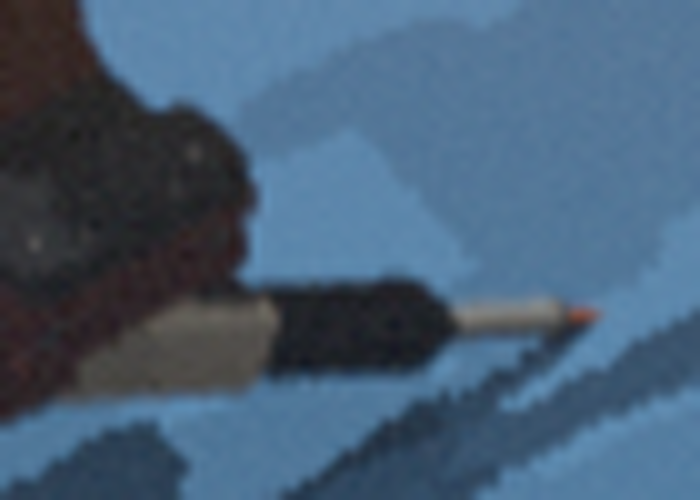

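```bash
cat > fit.py <<'E'
from h import *
from scipy.optimize import least_squares
def fit(views,st,free_y=True,zt=None):
    # views: list (C, [(ironx,(u,v),w)])
    R=rpy(st['tool_rot']); p0=st['tool_pos']
    def pts(q,xs):
        th,tx,ty,tz=q; d=np.array([-np.cos(th),0,np.sin(th)])  # tool frame, tip dir
        T=np.array([tx,ty,tz]); L=T+np.outer(np.array(xs)-178,d)/1000
        return L@R.T+p0
    def res(q):
        r=[]
        for C,o in views:
            pr=proj(C,pts(q,[a[0] for a in o])); r+=list((pr-np.array([a[1] for a in o])).ravel())
        r.append(q[2]/.003)
        if zt is not None: r.append((pts(q,[178])[0,2]-zt)/.001)
        return np.array(r)
    s=least_squares(res,[.7,-.18,0,.11]); return s.x,pts(s.x,[178,100,0]),res(s.x)
E
python3 - <<'E'
from fit import *
st=get_state()
o=[(178,(285.1,196.5)),(160,(281.5,196.3)),(110,(270.5,196.6)),(40,(252.4,198.8))]
for zt in (None,.002):
  x,P,r=fit([(cam('scene'),o)],st,zt=zt); print(np.degrees(x[0]),x,P,r.round(1))
E
```

```text
32.176009253551314 [ 5.61577302e-01 -1.98674303e-01  3.96412967e-04  1.18419449e-01] [[ 0.38007443 -0.21486239 -0.00617536]
 [ 0.43946932 -0.2437211   0.03533876]
 [ 0.51561662 -0.28071945  0.08856198]] [ 1.2 -0.   0.5  0.4 -0.7  0.6 -0.8 -0.8  0.1]
31.353078623281906 [ 0.54721445 -0.19578028 -0.00373463  0.11061902] [[ 0.38448501 -0.21241284  0.00162427]
 [ 0.44441009 -0.24152909  0.04218569]
 [ 0.52123711 -0.27885762  0.09418751]] [ 1.2 -0.6  0.4 -0.2 -1.   0.3 -1.3 -0.8 -1.2 -0.4]
```

Angle is about 31.5°, so I need roughly 27 mm more. Then grip firmly.

Request:
carry_out(series=[[185.5, 0, 0, -0.15, 0], [185.5, 0, 0, -0.15, 0], [185.5, 0, 0, -0.15, 0], [185.5, 0, 0, -0.1, 0], [200, 0, 0, 0, 0], [230, 0, 0, 0, 0], [230, 0, 0, 0, 0], [230, 0, 0, 0, 0]])

```text
t: 10.5
tool_pos: [0.5593, -0.3015, 0.1404]
tool_rot: [3.142, -0.001, -0.452]
contact_force: [1.8, -0.6, 1.6]
opening: 0.0242
```

Request:
carry_out(series=[[230, 0, 0, -0.3, 0], [230, 0, 0, -0.6, 0], [230, 0, 0, -0.8, 0], [230, 0, 0, -0.8, 0], [230, 0, 0, -0.5, 0], [230, 0, 0, 0, 0]])

```text
t: 11.1
tool_pos: [0.5596, -0.3017, 0.2961]
tool_rot: [3.141, -0.008, -0.452]
contact_force: [1.4, -1.0, -1.2]
opening: 0.0239
```

```bash
python3 - <<'E'
from h import *
st=get_state(); print(st['t'],st['tool_pos'],st['tool_rot'],st['opening'],st['contact_force'])
s=read_camera('scene'); crop(s,205,130,100,75,8,'pics/s9.png')
w=read_camera('wrist'); cv2.imwrite('pics/w9.png',w[:,:,::-1])
E
```

```text
11.1 [ 0.55962423 -0.30171304  0.29606003] [ 3.14079267 -0.00815829 -0.45218915] 0.023850490396578612 [ 1.40949029 -1.02411341 -1.19291715]
```

View pics/s9.png

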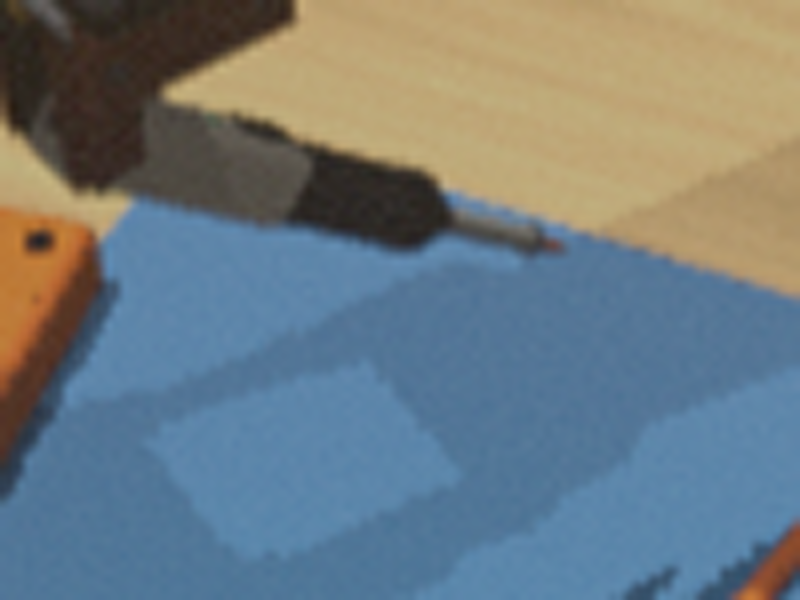

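View pics/w9.png

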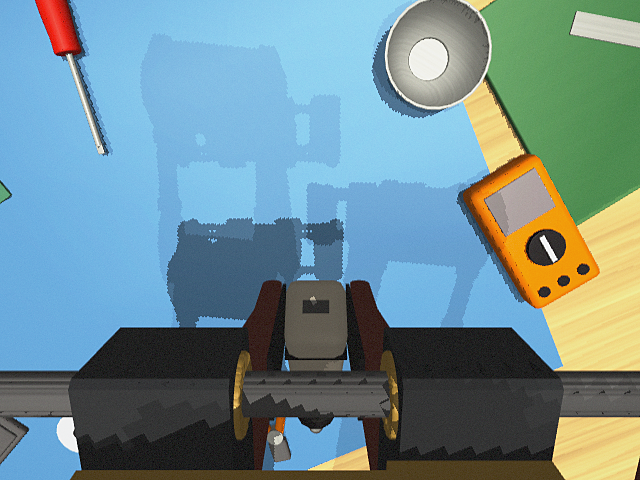

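Iron held firmly, tip-down in the air (tip at scene (275.6,160.9), grip/nose joint at (242.8,153.8)).

```bash
python3 - <<'E'
from fit import *
st=get_state()
o=[(178,(275.6,160.9)),(160,(273.1,160.0)),(110,(260.9,157.75)),(40,(242.75,153.75))]
x,P,r=fit([(cam('scene'),o)],st); print(np.degrees(x[0]),x,P,r.round(1))
print(x[1]*1000+225*np.cos(x[0]),x[3]*1000-225*np.sin(x[0]))
# butt in the wrist view: back face top edge / bottom edge 
C=cam('wrist',st)
for th in np.radians([34,36,38,40,42,44]):
    # axis passes iron x=-47 at tool(0,0,-7)
    d=np.array([-np.cos(th),0,np.sin(th)]); u=np.array([-np.sin(th),0,-np.cos(th)])
    base=np.array([0,0,-.008])
    q=[base+(-.055+.047)*d+s*.014*u for s in (1,-1)]+[base+(.137+.0)*d+s*.013*u for s in (1,-1)]
    K=C[0]; H=get_calibration('wrist')['hand_eye']
    print(np.degrees(th),[proj((K,H[:3,:3],H[:3,3]),p)[0].round(0) for p in q])
E
```

```text
40.74203800553182 [ 7.11082707e-01 -1.76011576e-01  4.43193249e-04  1.43409988e-01] [[ 0.40048798 -0.22483252  0.1464033 ]
 [ 0.45365471 -0.25065989  0.19729776]
 [ 0.52181718 -0.2837719   0.26254706]] [ 1.6  0.5 -0.2  0.4 -0.4 -0.2 -0.8 -0.5  0.1]
-5.539046057568527 -3.4372678939030266
34.0 [array([316., 336.]), array([316., 272.]), array([316., 450.]), array([316., 407.])]
36.0 [array([316., 337.]), array([316., 272.]), array([316., 442.]), array([316., 400.])]
38.0 [array([316., 339.]), array([316., 272.]), array([316., 434.]), array([316., 392.])]
40.0 [array([316., 340.]), array([316., 272.]), array([316., 426.]), array([316., 384.])]
42.0 [array([316., 341.]), array([316., 272.]), array([316., 418.]), array([316., 377.])]
44.0 [array([316., 343.]), array([316., 272.]), array([316., 411.]), array([316., 370.])]
```

Angle is about 40.7°. Carry it high over to the coil, then turn to the coil's heading.

Request:
carry_out(series=[[230, -0.1, -0.4, -0.2, 0], [230, -0.19, -0.75, -0.2, 0], [230, -0.19, -0.75, -0.2, 0], [230, -0.19, -0.75, -0.2, 0], [230, -0.19, -0.75, 0, 0], [230, -0.19, -0.75, 0, 0], [230, -0.19, -0.75, 0, 0], [230, -0.19, -0.75, 0, 0], [230, -0.19, -0.75, 0, 0], [230, -0.19, -0.75, 0, 0]])

```text
t: 12.2
tool_pos: [0.6335, 0.0613, 0.3267]
tool_rot: [3.139, 0.005, -0.452]
contact_force: [-1.0, 0.8, -1.4]
opening: 0.0236
```

Request:
carry_out(series=[[230, -0.19, -0.75, 0, 0], [230, -0.19, -0.75, 0, 0], [230, -0.19, -0.75, 0, 0], [230, -0.19, -0.75, 0, 0], [230, -0.19, -0.75, 0, 0], [230, -0.1, -0.4, 0, 0], [230, 0, 0, 0, -0.1], [230, 0, 0, 0, -0.14], [230, 0, 0, 0, -0.14], [230, 0, 0, 0, -0.14]])

```text
t: 13.2
tool_pos: [0.6772, 0.2695, 0.3262]
tool_rot: [3.14, 0.006, 0.074]
contact_force: [0.9, 0.2, -1.4]
opening: 0.0235
```

Request:
carry_out(series=[[230, 0, 0, 0, -0.14], [230, 0, 0, 0, -0.14], [230, 0, 0, 0, -0.05], [230, 0, 0, 0, 0]])

```text
t: 13.6
tool_pos: [0.6772, 0.2693, 0.3267]
tool_rot: [-3.141, 0.005, 0.398]
contact_force: [1.4, -0.2, -1.8]
opening: 0.0238
```

```bash
cat > look2.py <<'E'
from h import *
import sys
n=sys.argv[1]
st=get_state(); print(st['t'],st['tool_pos'],st['tool_rot'],st['opening'],st['contact_force'],st['joint_positions'].round(2))
s=read_camera('scene'); w=read_camera('wrist'); t=read_camera('top')
np.savez(f'pics/{n}.npz',s=s,w=w,t=t,tp=st['tool_pos'],tr=st['tool_rot'])
crop(s,380,205,80,60,10,f'pics/{n}s.png')
cv2.imwrite(f'pics/{n}w.png',w[:,:,::-1])
crop(t,180,170,100,75,8,f'pics/{n}t.png')
E
python3 look2.py a1
```

```text
13.6 [0.67715978 0.26931016 0.32665811] [-3.14124502  0.00538745  0.39809065] 0.02380822204798906 [ 1.35225248 -0.18021237 -1.83934277] [ 0.33  0.57  0.46 -0.    2.12  1.5 ]
```

View pics/a1s.png

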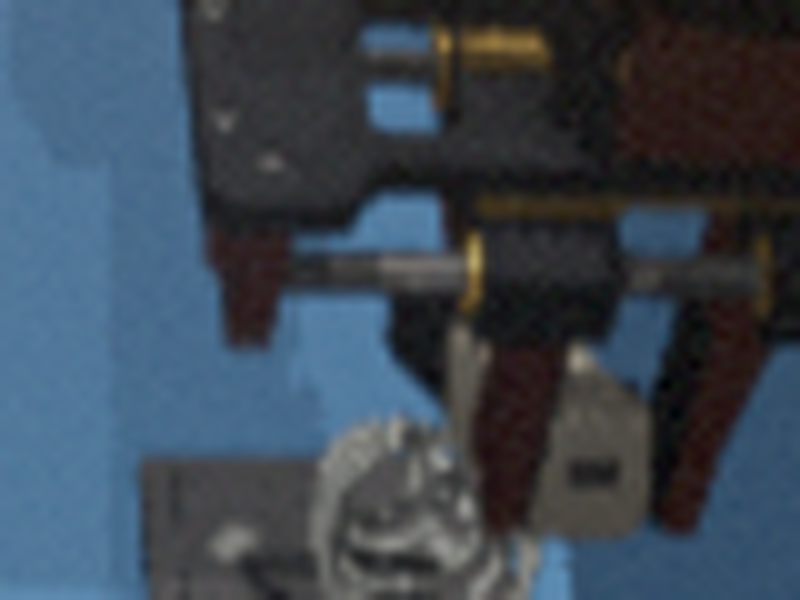

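View pics/a1w.png

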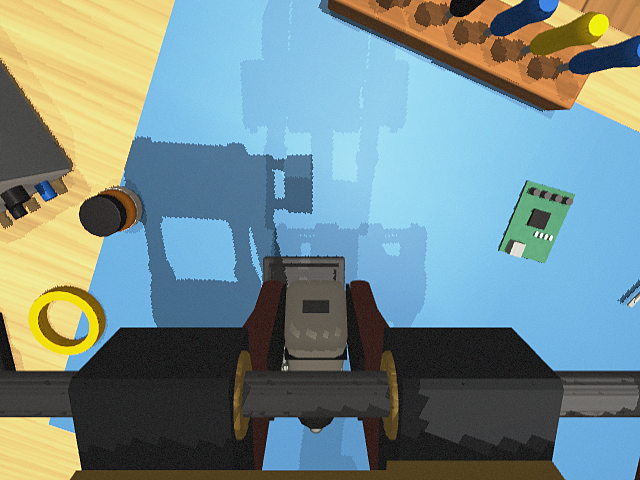

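View pics/a1t.png

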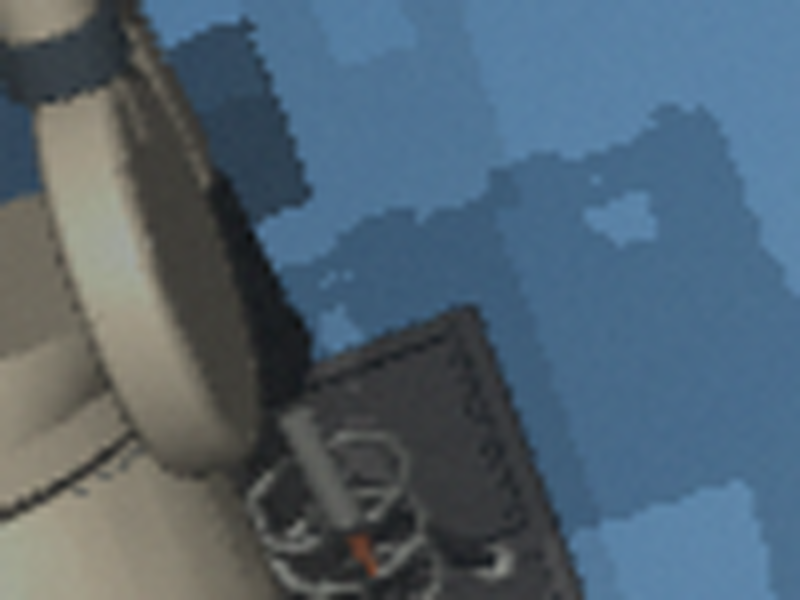

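```bash
python3 - <<'E'
from fit import *
d=np.load('pics/a1.npz'); st=dict(tool_pos=d['tp'],tool_rot=d['tr']); R=rpy(st['tool_rot'])
crop(d['w'],240,230,130,90,6,'pics/a1wc.png')
tip=st['tool_pos']+R@[-.176,0,.143]; print('tip pred',tip)
C=cam('top'); S=cam('scene'); W=cam('wrist',st)
print(proj(C,tip),'obs 227.0 241.9')
print('top tip at that z',onz(C,(227,241.9),tip[2]))
E
```

```text
tip pred [0.5141954  0.20083034 0.18460838]
[[227.15566758 243.3179039 ]] obs 227.0 241.9
top tip at that z [0.51743652 0.20132494 0.18460838]
```

View pics/a1wc.png

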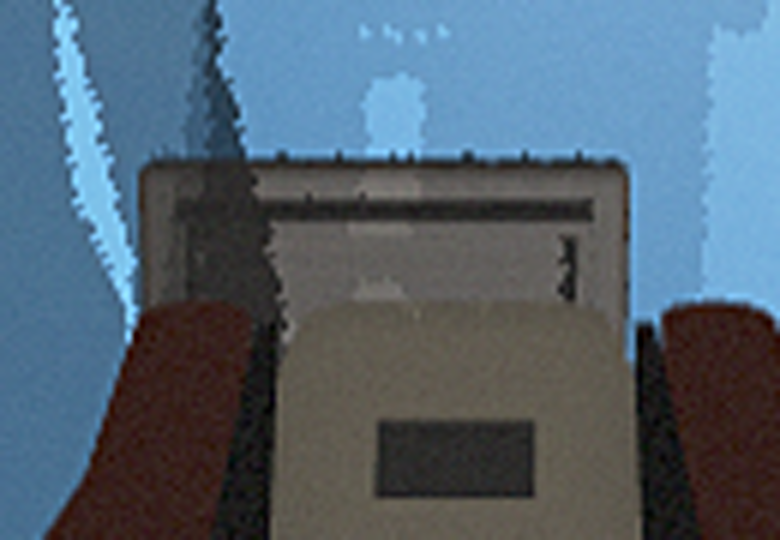

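```bash
python3 - <<'E'
from fit import *
d=np.load('pics/a1.npz'); st=dict(tool_pos=d['tp'],tool_rot=d['tr']); R=rpy(st['tool_rot'])
W=cam('wrist',st); C=cam('top'); S=cam('scene')
a=onz(W,(263.7,257.2),.014);b=onz(W,(344.7,257.2),.014); print(a,b,np.linalg.norm(a-b)); m=(a+b)/2
print('edge mid',m, 'tool frame',(m-st['tool_pos'])@R)
print('top edge mid', np.array([(.5785+.6144)/2,(.2916+.2055)/2]), 'scene',[(.58686+.6228)/2,(.296+.2086)/2])
y=.398; u=np.array([np.cos(y),np.sin(y),0]); print('base ctr wrist',m-u*.088)
for M in ([.5457,.2275,.127],[.5451,.2292,.127]): print('mouth in tool',(np.array(M)-st['tool_pos'])@R)
print('top-only mouth at .127',onz(C,(221,231),.127),'scene-only',onz(S,(375+333/7,235+167/7),.127))
E
```

```text
[0.58049163 0.29438933 0.014     ] [0.61676495 0.20860158 0.014     ] 0.09314124300131729
edge mid [0.59862829 0.25149546 0.014     ] tool frame [-0.07761101 -0.01391295  0.31308563]
top edge mid [0.59645 0.24855] scene [0.60483, 0.25229999999999997]
base ctr wrist [0.51750655 0.21738882 0.014     ]
mouth in tool [-0.13631045 -0.01235117  0.20039969]
mouth in tool [-0.13620451 -0.01415083  0.20039974]
top-only mouth at .127 [0.54567923 0.22744082 0.127     ] scene-only [0.54515178 0.22917272 0.127     ]
```

Request:
carry_out(series=[[230, 0.2, -0.13, 0, 0], [230, 0.3, -0.13, 0, 0], [230, 0.34, 0, 0.2, 0], [230, 0, 0, 0.3, 0], [230, 0, 0, 0, 0], [230, 0, 0, 0, 0]])

```text
t: 14.35
tool_pos: [0.7106, 0.2974, 0.3047]
tool_rot: [-3.142, 0.002, 0.397]
contact_force: [-0.7, 0.0, -1.0]
opening: 0.0236
```

```bash
python3 look2.py a2
```

```text
14.35 [0.71057621 0.29741369 0.30471647] [-3.14152138e+00  1.83861869e-03  3.97184937e-01] 0.023589456783711424 [-0.71752072  0.01733485 -1.04762965] [ 0.35  0.72  0.28 -0.    2.14  1.53]
```

View pics/a2s.png

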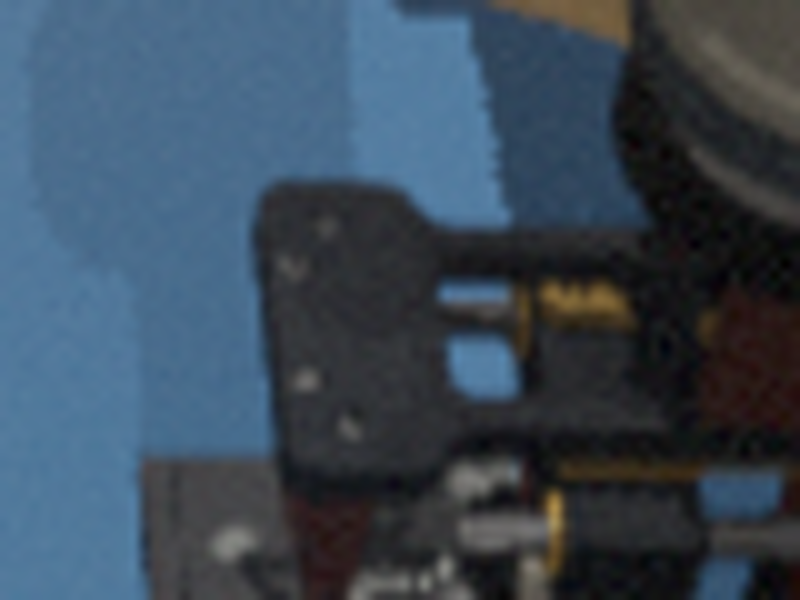

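View pics/a2t.png

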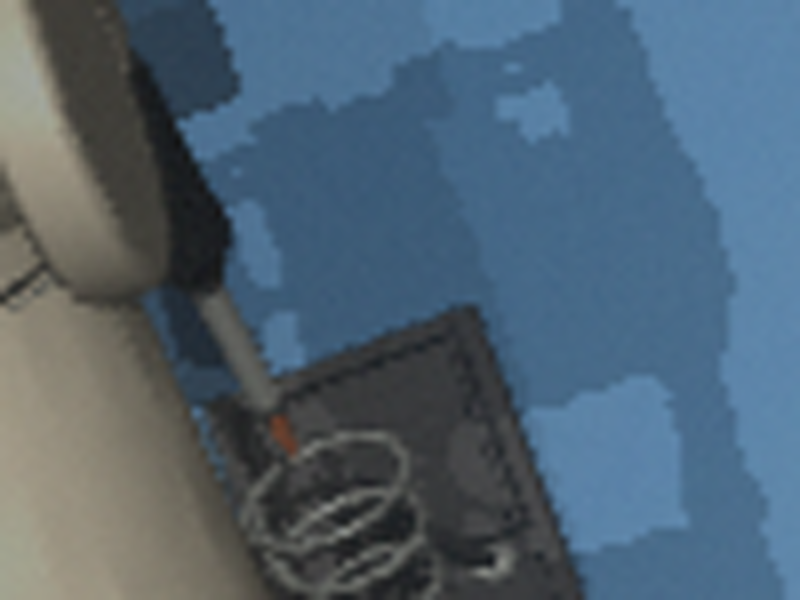

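```bash
cat > rel.py <<'E'
from fit import *
y=.3975; u=np.array([np.cos(y),np.sin(y),0]); cz=u*np.cos(np.radians(40))+np.array([0,0,np.sin(np.radians(40))])
cx=-u*np.sin(np.radians(40))+np.array([0,0,np.cos(np.radians(40))]); cy=np.cross(cz,cx)
C=cam('top'); M=onz(C,(220.9,231.2),.127); Bc=np.c_[cx,cy,cz]
def coil(P): return (P-M)@Bc*1000+[0,0,60]
E
python3 - <<'E'
from rel import *
P=onz(C,(180+295/8,170+456/8),.3047-.1395); print(P,coil(P),coil(P-[0,0,.033]))
# barrel back at cone (208,290): iron x=110
z=.3047-.1395+.068*np.sin(np.radians(40.7))
Q=onz(C,(180+207/8,170+290/8),z); d=P-Q; print(np.linalg.norm(d),np.degrees(np.arcsin(-d[2]/.068)),np.degrees(np.arctan2(-d[1],-d[0])),np.degrees(y), coil(Q))
for th in (36,38,40,42,44):
    z=.3047-.1395+.068*np.sin(np.radians(th));Q=onz(C,(180+207/8,170+290/8),z); print(th,np.linalg.norm(P-Q))
E
```

```text
[0.55231994 0.23000127 0.1652    ] [24.45529828  0.60144976 90.2839606 ] [-0.82416834  0.60144976 69.07196948]
0.06435252715834838 40.7000000000001 22.542916770038197 22.775072356450224 [ 28.44658118   0.79041516 154.51231653]
36 0.06204289000468587
38 0.06301480880053235
40 0.06400366684644747
42 0.06500280255421977
44 0.06600586225930724
```

Request:
carry_out(series=[[230, 0, 0, 0.2, 0], [230, 0, 0, 0.2, 0], [230, 0, 0, 0.2, 0], [230, 0, 0, 0.06, 0], [230, 0, 0, 0, 0], [230, 0, 0, 0, 0]])

```text
t: 15.1
tool_pos: [0.711, 0.2975, 0.2738]
tool_rot: [3.141, -0.002, 0.398]
contact_force: [0.4, -0.3, -1.1]
opening: 0.0236
```

```bash
python3 look2.py a3; python3 - <<'E'
from h import *
d=np.load('pics/a3.npz'); crop(d['t'],190,195,60,45,13,'pics/a3t.png')
E
```

```text
15.1 [0.71096484 0.29751659 0.2738373 ] [ 3.14149881e+00 -2.06229329e-03  3.97652654e-01] 0.023594863353707033 [ 0.44531931 -0.3297324  -1.08445098] [ 0.35  0.66  0.43 -0.    2.05  1.53]
```

View pics/a3t.png

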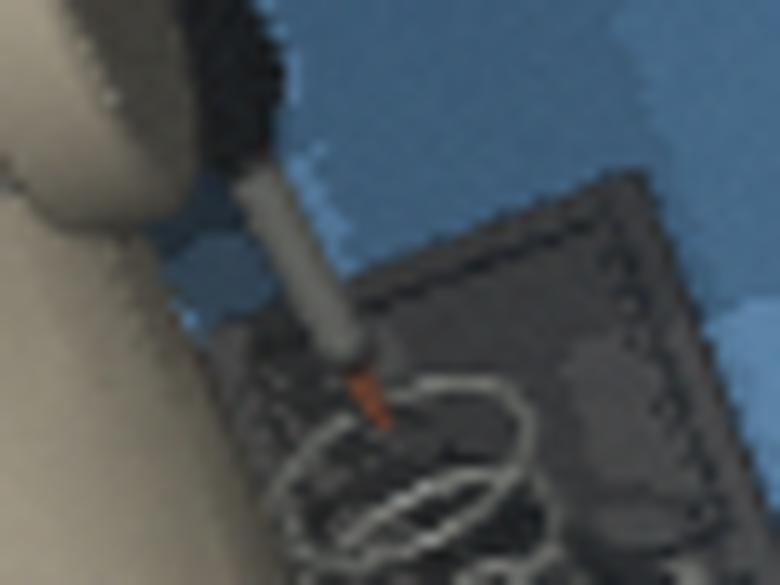

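```bash
python3 - <<'E'
from rel import *
for t in (.2738-.1395,.2738-.1435,.2738-.1365):
  P=onz(C,(190+390/13,195+428/13),t); print(P,coil(P))
P=onz(C,(190+390/13,195+428/13),.1343)
z=.1343+.068*np.sin(np.radians(40.7)); Q=onz(C,(190+260/13,195+170/13),z); print(coil(Q),np.linalg.norm(P-Q))
E
```

```text
[0.55250561 0.22871943 0.1343    ] [ 0.99344543  1.85522213 70.17284177]
[0.55277988 0.22951007 0.1303    ] [-2.43002091  1.23239853 68.02987478]
[0.55229991 0.22812645 0.1373    ] [ 3.56104519  2.32233982 71.78006701]
[  5.84896948   3.11456367 133.3712352 ] 0.06339715283286719
```

Request:
carry_out(series=[[230, -0.15, -0.02, 0.13, 0], [230, -0.15, 0, 0.13, 0], [230, -0.15, 0, 0.13, 0], [230, -0.15, 0, 0.13, 0], [230, -0.15, 0, 0.13, 0], [230, 0, 0, 0, 0], [230, 0, 0, 0, 0]])

```text
t: 15.95
tool_pos: [0.6761, 0.284, 0.2402]
tool_rot: [3.142, -0.001, 0.398]
contact_force: [1.1, -0.3, -1.6]
opening: 0.0237
```

```bash
python3 look2.py a4; python3 - <<'E'
from h import *
d=np.load('pics/a4.npz'); crop(d['t'],190,195,60,45,13,'pics/a4t.png')
E
```

```text
15.95 [0.67614334 0.28403065 0.24019456] [ 3.14153736e+00 -5.86310670e-04  3.97731323e-01] 0.023732312028049152 [ 1.11926115 -0.34757988 -1.59178788] [ 0.35  0.49  0.73 -0.    1.93  1.52]
```

View pics/a4t.png

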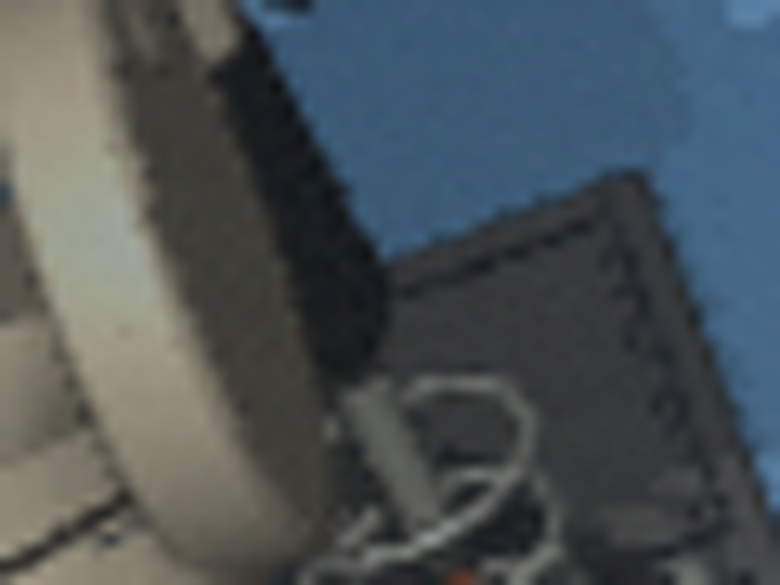

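View pics/a4w.png

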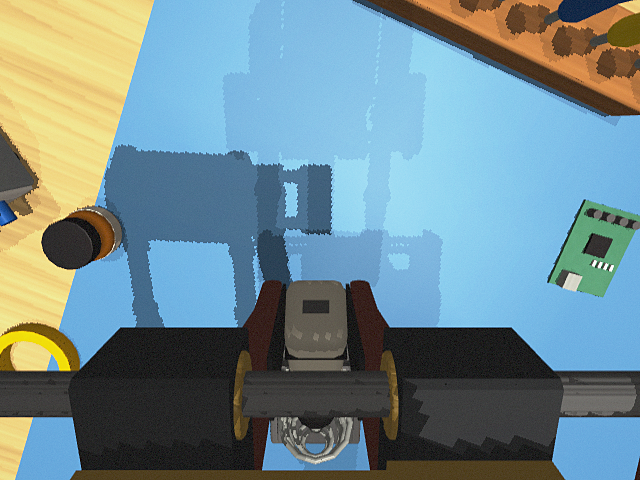

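The barrel is through the mouth and second turn with no contact force. Going on along the axis.

Request:
carry_out(series=[[230, -0.15, 0, 0.13, 0], [230, -0.15, 0, 0.13, 0], [230, -0.15, 0, 0.13, 0], [230, 0, 0, 0, 0]])

```text
t: 16.5
tool_pos: [0.6549, 0.2751, 0.2196]
tool_rot: [-3.142, 0.001, 0.398]
contact_force: [-0.0, 0.4, -2.0]
opening: 0.0236
```

Request:
carry_out(series=[[230, -0.15, 0, 0.13, 0], [230, -0.15, 0, 0.13, 0], [230, 0, 0, 0, 0]])

```text
t: 16.8
tool_pos: [0.6413, 0.2694, 0.2068]
tool_rot: [-3.142, 0.001, 0.398]
contact_force: [0.4, -0.2, -2.1]
opening: 0.0239
```

```bash
python3 look2.py a5; python3 - <<'E'
from h import *
d=np.load('pics/a5.npz'); crop(d['t'],190,195,60,45,13,'pics/a5t.png'); crop(d['w'],230,330,170,120,4.7,'pics/a5wc.png')
E
```

```text
16.8 [0.64130311 0.26940744 0.20684322] [-3.14155862e+00  8.18016471e-04  3.97784018e-01] 0.023872515946418274 [ 0.44514229 -0.16615613 -2.10221351] [ 0.35  0.36  0.95 -0.    1.83  1.52]
```

View pics/a5t.png

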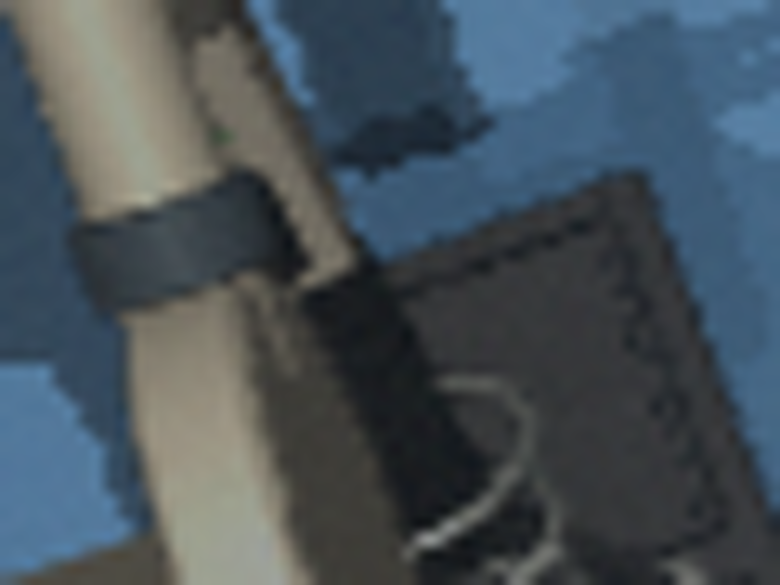

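View pics/a5wc.png

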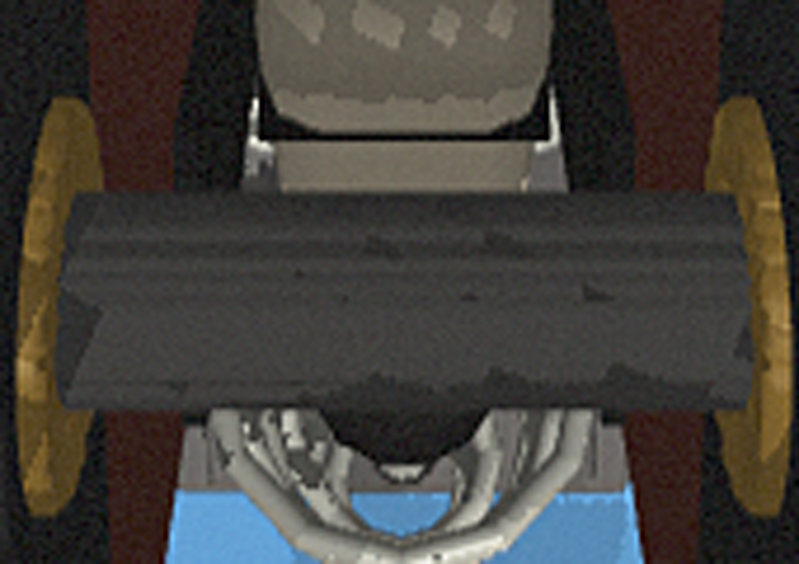

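Request:
carry_out(series=[[230, -0.12, 0, 0.08, 0], [230, -0.12, 0, 0.08, 0], [230, -0.12, 0, 0.09, 0], [230, -0.12, 0, 0.1, 0], [230, 0, 0, 0, 0]])

```text
t: 17.45
tool_pos: [0.6183, 0.2598, 0.1887]
tool_rot: [-3.141, 0.002, 0.398]
contact_force: [-0.6, -0.1, -1.8]
opening: 0.0239
```

Request:
carry_out(series=[[230, -0.06, 0, 0.05, 0], [230, -0.06, 0, 0.05, 0], [230, 0, 0, 0, 0]])

```text
t: 17.75
tool_pos: [0.6135, 0.2577, 0.1843]
tool_rot: [-3.142, 0.0, 0.398]
contact_force: [0.0, 0.8, -1.4]
opening: 0.024
```

Request:
carry_out(series=[[230, -0.03, 0, 0.025, 0], [230, -0.03, 0, 0.025, 0], [230, 0, 0, 0, 0]])

```text
t: 18.05
tool_pos: [0.6109, 0.2566, 0.1819]
tool_rot: [3.142, 0.0, 0.398]
contact_force: [0.4, 0.5, -1.5]
opening: 0.0237
```

Request:
carry_out(series=[[230, -0.03, 0, 0.025, 0], [230, -0.03, 0, 0.025, 0], [230, 0, 0, 0, 0]])

```text
t: 18.35
tool_pos: [0.6091, 0.2559, 0.1811]
tool_rot: [-3.142, -0.004, 0.398]
contact_force: [3.5, 1.4, 3.2]
opening: 0.0234
```

```bash
python3 look2.py a6; python3 - <<'E'
from h import *
d=np.load('pics/a6.npz'); crop(d['t'],190,195,60,45,13,'pics/a6t.png'); crop(d['w'],230,330,170,120,4.7,'pics/a6wc.png')
E
```

```text
18.35 [0.60912614 0.25594585 0.18108016] [-3.14155637 -0.00399875  0.39789265] 0.023407487826964214 [3.45080851 1.39123524 3.24255982] [0.35 0.25 1.13 0.   1.76 1.52]
```

View pics/a6s.png

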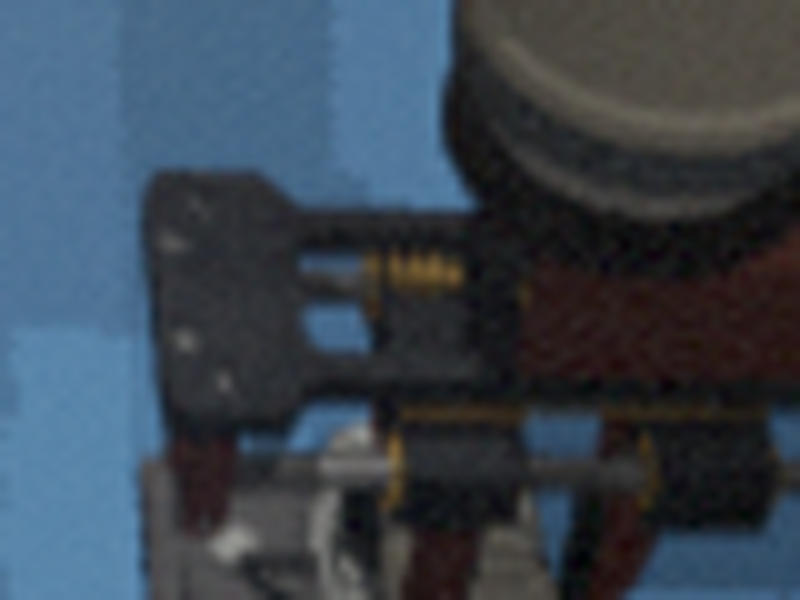

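View pics/a6wc.png

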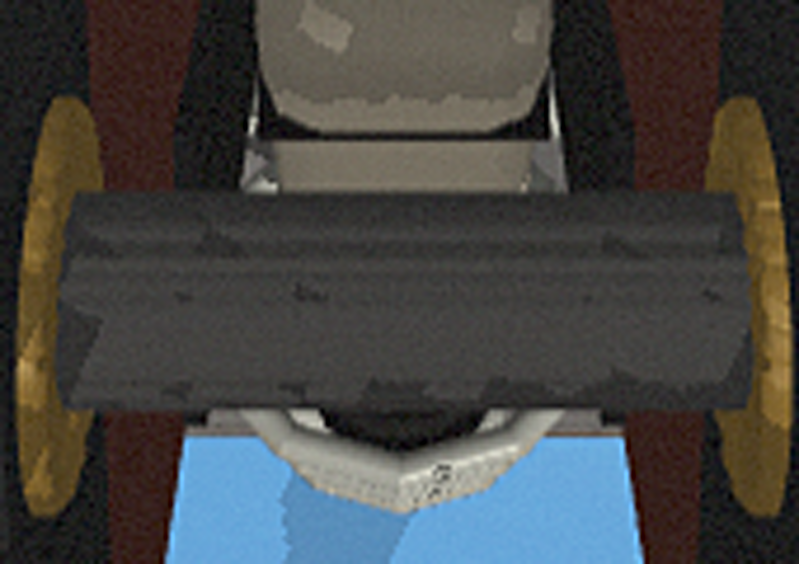

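View pics/a6t.png

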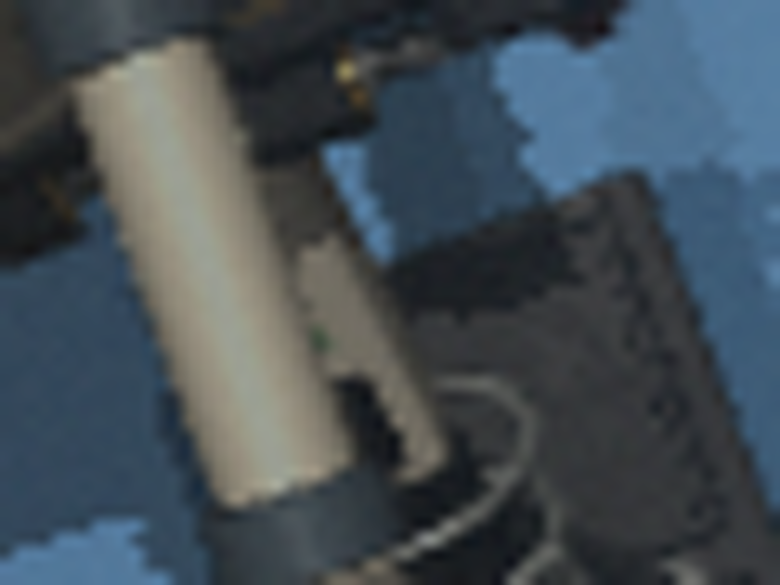

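Request:
carry_out(series=[[230, -0.03, 0, 0.025, 0], [230, -0.03, 0, 0.025, 0], [230, 0, 0, 0, 0]])

```text
t: 18.8
tool_pos: [0.6084, 0.2557, 0.1814]
tool_rot: [3.142, -0.012, 0.398]
contact_force: [10.9, 3.7, 10.1]
opening: 0.0235
```

Firmly stopped by the fourth turn: 15 N along the coil axis and no further travel. I'll ease off the preload, release, then rise.

Request:
carry_out(series=[[230, 0.04, 0, -0.03, 0], [230, 0, 0, 0, 0], [170, 0, 0, 0, 0], [150, 0, 0, 0, 0], [120, 0, 0, 0, 0], [100, 0, 0, 0, 0], [100, 0, 0, 0, 0], [100, 0, 0, 0, 0], [100, 0, 0, 0, 0], [100, 0, 0, 0, 0]])

```text
t: 19.8
tool_pos: [0.6073, 0.2551, 0.1787]
tool_rot: [-3.142, -0.0, 0.398]
contact_force: [0.1, -0.0, -0.8]
opening: 0.0538
```

```bash
python3 look2.py a7
```

```text
19.8 [0.60731878 0.25513737 0.17866446] [-3.14158176e+00 -5.68629457e-06  3.97831172e-01] 0.05381436904949002 [ 0.13242295 -0.02868703 -0.82909949] [0.35 0.25 1.14 0.   1.76 1.52]
```

View pics/a7w.png

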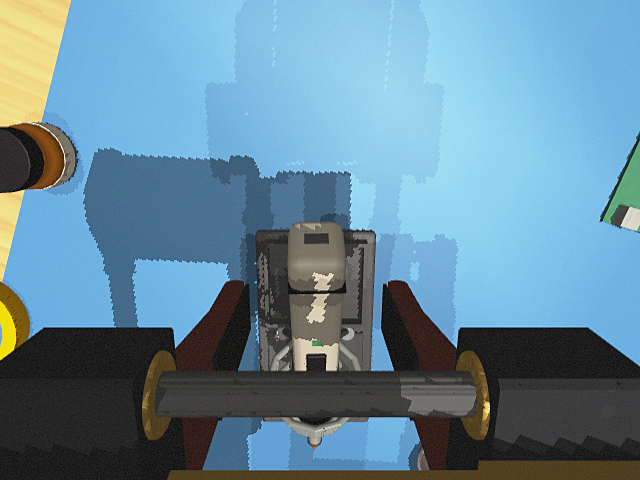

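Released; the handle sagged a little but stays in the coil. Now rise straight up and check.

Request:
carry_out(series=[[80, 0, 0, -0.3, 0], [60, 0, 0, -0.6, 0], [40, 0, 0, -0.8, 0], [0, 0, 0, -0.8, 0], [0, 0.5, 0.5, -0.5, 0], [0, 0.5, 0.7, 0, 0], [0, 0, 0.9, 0, 0], [0, 0, 0.9, 0, 0], [0, 0, 0.9, 0, 0], [0, 0, 0.5, 0, 0]])

```text
t: 20.95
tool_pos: [0.7394, 0.0679, 0.3292]
tool_rot: [3.141, -0.0, 0.395]
contact_force: [0.1, 1.0, -1.1]
opening: 0.0878
```

Request:
carry_out(series=[[0, 0, 0.9, 0, 0], [0, 0, 0.9, 0, 0], [0, 0, 0.5, 0, 0], [0, 0, 0, 0, 0]])

```text
t: 21.35
tool_pos: [0.774, -0.0379, 0.3204]
tool_rot: [3.138, -0.006, 0.393]
contact_force: [-0.1, -0.0, -0.0]
opening: 0.0879
```

```bash
python3 look2.py a8;  python3 - <<'E'
from h import *
d=np.load('pics/a8.npz'); crop(d['t'],190,190,80,60,10,'pics/a8t.png'); crop(d['s'],380,225,80,60,10,'pics/a8s.png'); cv2.imwrite('pics/a8f.png',d['t'][:,:,::-1])
E
```

```text
21.35 [ 0.77397507 -0.03790308  0.32039216] [ 3.1382713  -0.00635196  0.39297338] 0.0878728398255685 [-0.10619917 -0.00103071 -0.01583674] [-0.09  0.78  0.17  0.    2.19  1.09]
```

View pics/a8s.png

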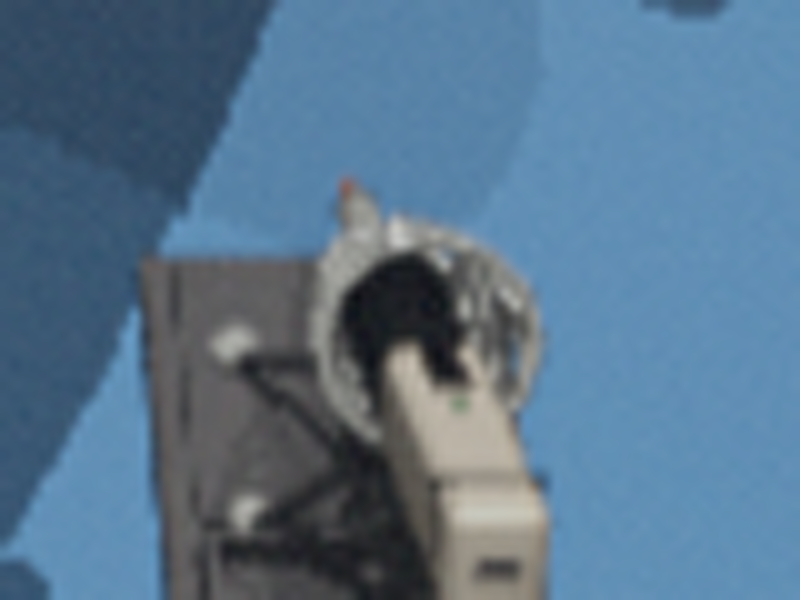

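View pics/a8t.png

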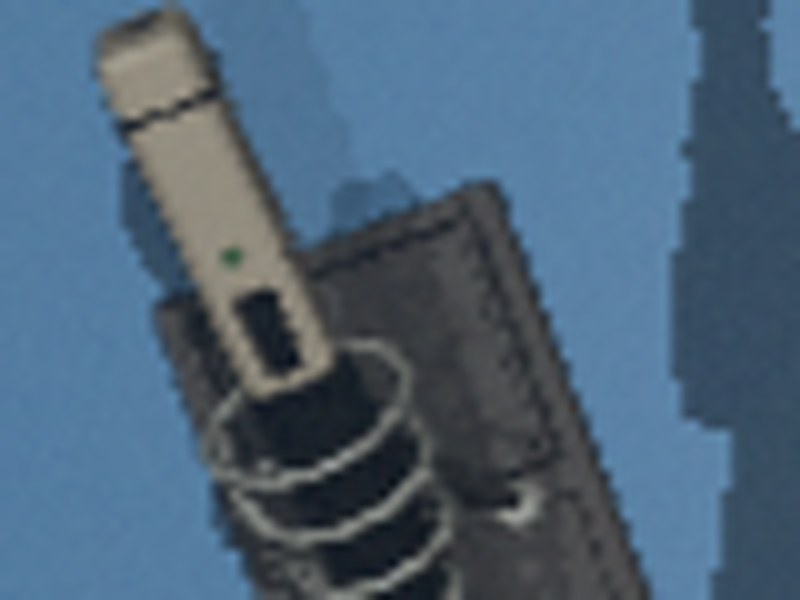

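View pics/a8f.png

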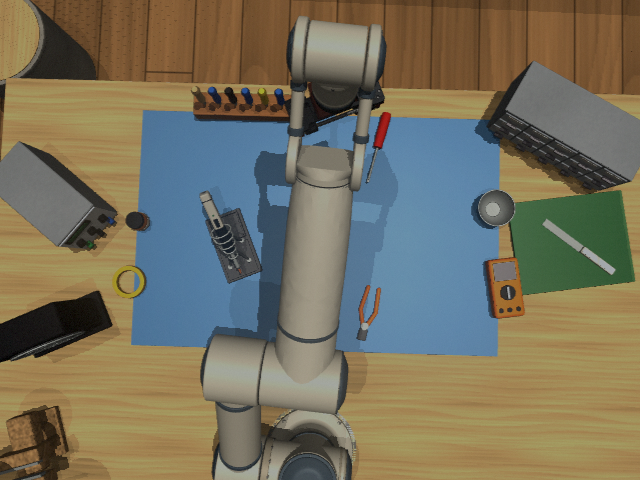

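The iron sits in the coil with its tip out beyond the last turn (scene (414.5,243.5)), and the grip/nose joint is just outside the mouth. The others are untouched. I'll move the arm off its reach limit and check the depth numerically.

Request:
carry_out(series=[[0, -0.5, 0, 0, 0], [0, -0.5, 0, 0, 0], [0, -0.5, 0, 0, 0], [0, 0, 0, 0, 0], [0, 0, 0, 0, 0]])

```text
t: 22.0
tool_pos: [0.7045, -0.0613, 0.3252]
tool_rot: [3.135, -0.013, 0.4]
contact_force: [0.1, -0.1, 1.2]
opening: 0.0883
```

```bash
python3 - <<'E'
from rel import *
st=get_state(); print(st['t'],st['tool_pos'],st['contact_force'],st['joint_positions'].round(2))
S=cam('scene'); Ms=onz(S,(375+333/7,235+167/7),.127)
Ot=M-.06*cz; Os=Ms-.06*cz
# candidates: collar at z=zc with sag angle s: tip & joint pixels
for zc in (0,5,10,20):
  for s in (0,5,10):
    a=np.radians(s); ax=cz*np.cos(a)-cx*np.sin(a)
    f=lambda O,x,up=0:O+cz*zc/1000+ax*(100-x)/1000+up*(cx*np.cos(a)+cz*np.sin(a))
    print(zc,s,'scene tip',proj(S,f(Os,178))[0].round(1),'top joint',proj(C,f(Ot,40,.014))[0].round(1),'top butt',proj(C,f(Ot,-55,.014))[0].round(1))
t=read_camera('top'); crop(t,190,185,60,45,13,'pics/a9t.png')
s=read_camera('scene'); crop(s,400,230,60,45,13,'pics/a9s.png')
E
```

```text
22.0 [ 0.70452226 -0.06127319  0.3251634 ] [ 0.13754089 -0.11930866  1.24675311] [-0.14  0.46  0.61  0.    2.06  1.04]
0 0 scene tip [413.3 247. ] top joint [221.3 234.4] top butt [205.1 203. ]
0 5 scene tip [413.4 244.5] top joint [221.  232.9] top butt [204.7 199.8]
0 10 scene tip [413.6 242. ] top joint [220.8 231.5] top butt [204.5 197. ]
5 0 scene tip [413.6 247.4] top joint [220.5 232.8] top butt [204.2 201.2]
5 5 scene tip [413.8 244.9] top joint [220.2 231.3] top butt [203.8 198. ]
5 10 scene tip [413.9 242.4] top joint [219.9 229.9] top butt [203.6 195.3]
10 0 scene tip [413.9 247.8] top joint [219.7 231.2] top butt [203.3 199.5]
10 5 scene tip [414.1 245.3] top joint [219.4 229.7] top butt [202.9 196.3]
10 10 scene tip [414.2 242.8] top joint [219.1 228.3] top butt [202.7 193.6]
20 0 scene tip [414.6 248.6] top joint [218. 228.] top butt [201.5 196. ]
20 5 scene tip [414.7 246.1] top joint [217.7 226.5] top butt [201.1 192.8]
20 10 scene tip [414.8 243.6] top joint [217.5 225.1] top butt [201.  190.1]
```

View pics/a9t.png

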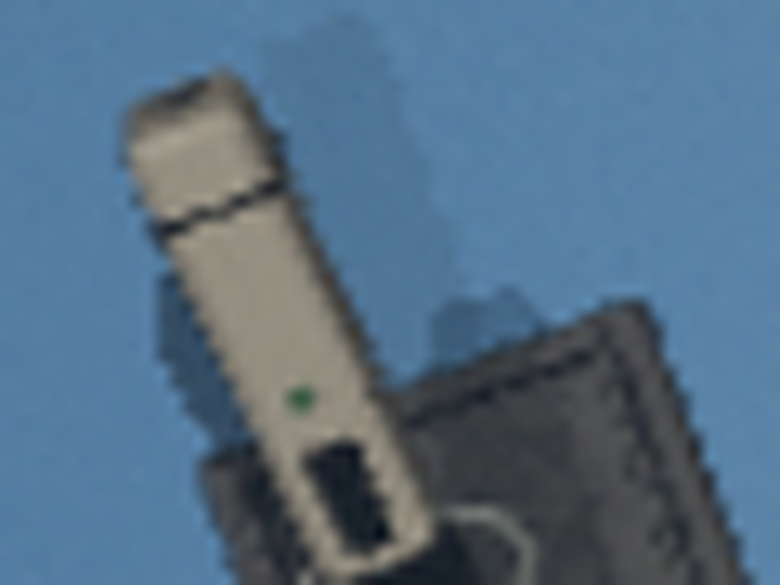

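View pics/a9s.png

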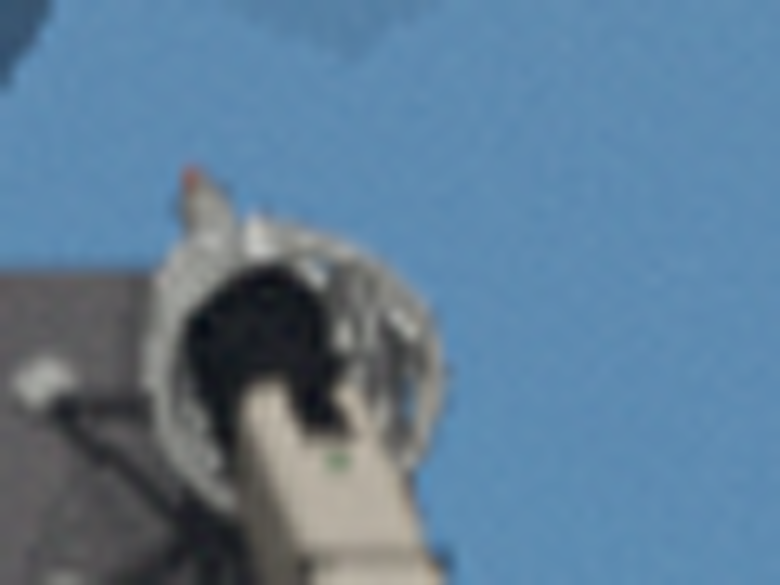

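```bash
python3 - <<'E'
from rel import *
from scipy.optimize import least_squares
S=cam('scene'); Ms=onz(S,(375+333/7,235+167/7),.127); Ot=M-.06*cz; Os=Ms-.06*cz
T=[(-36.7,(206.7,200.9)),(3.7,(213.1,215.6)),(40,(219.6,227.7))]; tip=(400+190/13,230+172/13)
def f(q,useS=True):
    zc,s,l,w,xo=q; ax=cz*np.cos(s)-cx*np.sin(s)+cy*w; up=cx*np.cos(s)+cz*np.sin(s)
    g=lambda O,x,u:O+cz*zc/1000+cx*xo/1000+cy*l/1000+ax*(100-x)/1000+u*up
    r=[]
    for x,uv in T: r+=list(proj(C,g(Ot,x,.014))[0]-uv)
    r+=list(proj(S,g(Os,178,0))[0]-tip)
    return np.r_[r,xo/3,l/3]
s=least_squares(f,[5,.1,0,0,0]); print(s.x,np.degrees(s.x[1]),f(s.x).round(2))
for zc in (2,5,8,11,14): 
    k=least_squares(lambda q:f(np.r_[zc,q]),[.1,0,0,0]); print(zc,k.cost.round(2),k.x.round(2))
E
```

```text
[10.79823865  0.15270616  0.11015383  0.0114693   0.27507774] 8.749418545737567 [-0.14 -0.33  0.29 -0.22 -0.23  0.63 -0.08  0.14  0.09  0.04]
2 2.91 [ 0.23 -1.31  0.   -5.23]
5 1.46 [ 0.21 -0.83  0.   -3.32]
8 0.62 [ 0.18 -0.34  0.01 -1.45]
11 0.38 [0.15 0.14 0.01 0.4 ]
14 0.69 [0.12 0.63 0.02 2.22]
```

Depth from the far cameras is ambiguous (about 5 to 11 mm), so I'll take a closer look with the wrist camera from above the coil.

Request:
carry_out(series=[[0, -0.32, -0.6, 0, 0], [0, -0.32, -0.82, 0, 0], [0, -0.32, -0.82, 0, 0], [0, -0.32, -0.82, 0, 0], [0, -0.32, -0.82, 0, 0], [0, -0.32, -0.82, 0, 0], [0, -0.32, -0.82, 0, 0], [0, -0.32, -0.82, 0, 0], [0, 0, 0, 0, 0], [0, 0, 0, 0, 0]])

```text
t: 23.1
tool_pos: [0.4641, 0.1809, 0.3204]
tool_rot: [3.137, -0.01, 0.401]
contact_force: [-0.4, -0.6, -0.9]
opening: 0.0876
```

```bash
python3 look2.py b1; python3 - <<'E'
from h import *
d=np.load('pics/b1.npz'); crop(d['w'],230,150,180,200,3,'pics/b1wc.png')
E
```

```text
23.1 [0.46410802 0.18090415 0.32042113] [ 3.13743322 -0.01031016  0.40077916] 0.08760748830443689 [-0.41944774 -0.63884476 -0.89295919] [ 0.31 -0.15  1.29 -0.    1.99  1.47]
```

View pics/b1w.png

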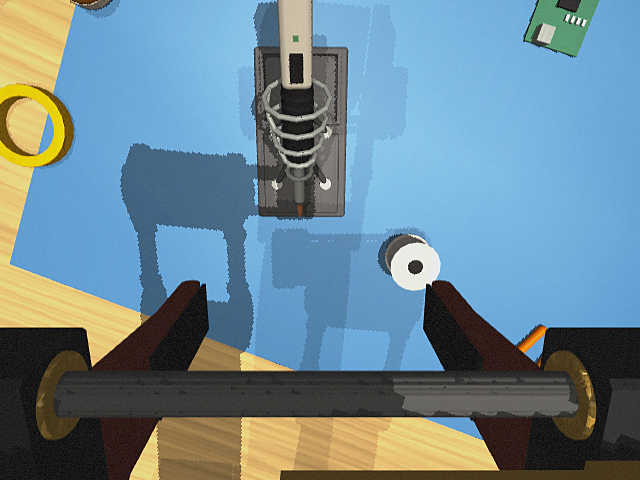

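View pics/b1wc.png

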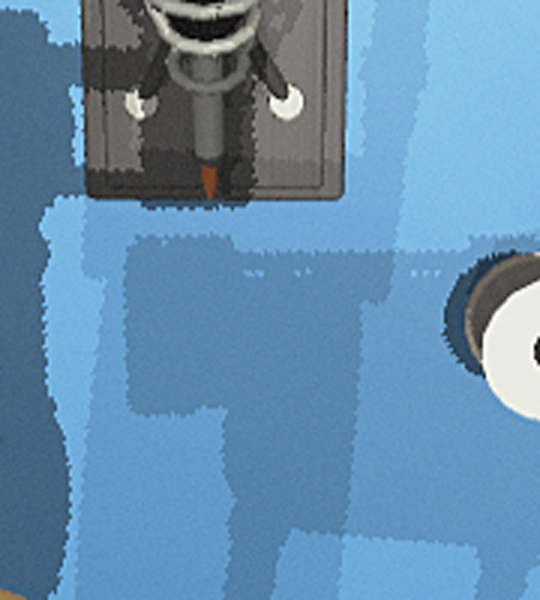

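Good view: nose, collar cone, barrel and copper tip (bottom at about (300,216)) are all visible through the turns. Enlarging the coil.

```bash
python3 - <<'E'
from h import *
d=np.load('pics/b1.npz'); crop(d['w'],240,70,120,150,4,'pics/b1wd.png')
E
```

```text
(no output)
```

View pics/b1wd.png

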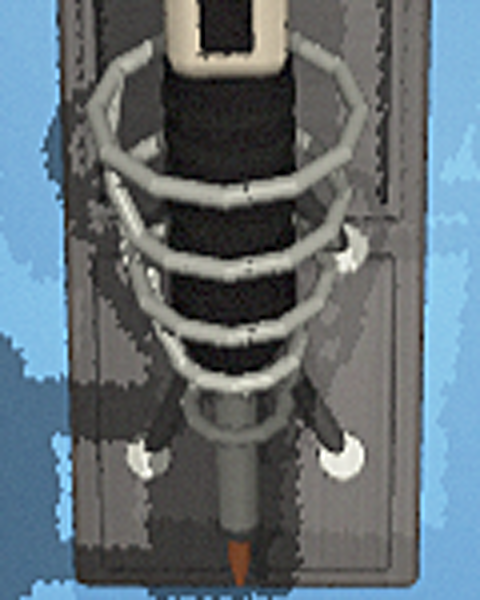

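```bash
python3 - <<'E'
from rel import *
from scipy.optimize import least_squares
d=np.load('pics/b1.npz'); st=dict(tool_pos=d['tp'],tool_rot=d['tr']); W=cam('wrist',st)
px=lambda a,b:np.array((240+a/4,70+b/4))
turns=[(60,25,(238,192)),(40,22.5,(240,265)),(20,20,(242,332)),(0,14,(240,381)),(-20,11,(240,436))]
side=[(60,(90,110),(364,112))]
def fo(O):
    r=[]
    for z,R_,uv in turns: r+=list(proj(W,O+cz*z/1000+cx*R_/1000)[0]-px(*uv))
    return np.array(r)
s=least_squares(fo,M-.06*cz); O=s.x; print('coil origin',O,'mouth',O+.06*cz,fo(O).round(1))
up0=np.array
def fi(q,O):
    zc,sg,l,w=q; ax=cz*np.cos(sg)-cx*np.sin(sg)+cy*w; up=cx*np.cos(sg)+cz*np.sin(sg); xo=XO
    g=lambda x,u:O+cz*zc/1000+cx*xo/1000+cy*l/1000+ax*(100-x)/1000+u/1000*up
    r=list(proj(W,g(178,0))[0]-px(240,584))+list(proj(W,g(160,3))[0]-px(239,536))+list(proj(W,g(40,14))[0]-px(235,73))
    return np.array(r)
for XO in (-4,-2,0,2):
    k=least_squares(fi,[5,.1,0,0],args=(O,)); print(XO,k.x.round(3),np.degrees(k.x[1]).round(1),k.fun.round(1))
E
```

```text
coil origin [0.50235644 0.2110292  0.09022352] mouth [0.54473547 0.22882201 0.12879078] [-0.8 -0.1 -0.6  0.2 -0.4  0.1  0.8  0.1  1.3 -0.3]
-4 [ 3.77   0.22  -1.344  0.015] 12.6 [-0.   0.2  0.  -0.2 -0.   0. ]
-2 [ 5.599  0.211 -1.253  0.015] 12.1 [-0.   0.2  0.  -0.2 -0.   0. ]
0 [ 7.427  0.202 -1.162  0.015] 11.6 [-0.   0.1  0.  -0.2 -0.   0. ]
2 [ 9.256  0.193 -1.071  0.016] 11.0 [-0.   0.1  0.  -0.1 -0.   0. ]
```

The wrist view puts the collar at coil z of about 4 to 7 mm with the handle sagged roughly 11°, so the iron is home. Handing in.

```bash
python3 -c "
from rig import *
print(get_state()['t']); print(job_done())"
```

```text
23.25
the job is handed in; nothing more can be done
None
```

The soldering iron is back in its stand: tip first through the coil, with the collar stopped by the fourth turn, and the gripper has let go of it. I handed the job in at 23.25 s of the 48 s allowed.

**How it was done:** The tool can't tilt, so I held the iron lightly by its butt end and raised it with the tip resting on the bench until it hung about 40° tip-down. Then I gripped it firmly, lined it up with the coil and slid it in. At the end it met a firm stop of about 15 N along the coil axis. The first light grip was too loose and the iron slid back flat onto the bench, so I regrasped it.

**Last checks:**
- **Depth, close view:** the wrist camera shows the collar's cone in the fourth turn. The fit puts the collar point at about z = +4 to +7 mm and the handle sag at 11–12°, slightly over the 10° you gave. The result depends on an assumed sideways offset; one of the four I tried gave +9 mm.
- **Depth, far cameras:** these disagreed a little, giving a best value of about +11 mm but a flat fit from 5 to 14 mm. I trusted the closer view.
- **Surroundings:** the other things on the bench looked unmoved in the top picture. The arm was clear and touching nothing at hand-in.
- **Joint limit:** while moving away, the arm briefly reached the edge of its reach, with joint 3 reading 0.17, its lower limit to two decimals. I moved it back at once; I could not tell whether it passed the limit.

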